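# Hold a seal stone in the quick-release vise

### The job

Clamp the seal stone that stands loose in the vise. Squeeze the release lever fully to its post, slide the moving jaw up until it gently presses the stone against the fixed jaw, let the lever spring fully home, then turn the spoked handle clockwise (seen from the handle end) until the stone is held firmly, but not so hard that it could crack. Leave the stone upright and square in the jaws, and everything else on the table where it is.

Things in the scene. Friction and masses are not known exactly. Their poses are not given: they have to be found in the camera images.
- vise: Grey bench vise, bolted down; its place and heading change. Its frame: x is the closing direction (level, from handle end to fixed jaw), z up, y to the left when looking along x; origin on the table. Bed 270 x 90 mm, x from -105 to 165 mm, its top is 28 mm above the table.
- fixed_jaw: The upright jaw at the far end, 84 mm wide, from 28 to 100 mm above the table. Origin in the middle of its clamping face (64 mm above the table, x = 120 mm in the vise frame), which looks to the vise's -x.
- jaw: Moving jaw plate, 84 mm wide, from 35 to 102 mm above the table. Origin 66 mm above the table in the middle of its clamping face, which looks to the vise's +x. It is carried by the carriage, a 70 x 70 mm grey block that slides along x (friction 2 N) only while the lever is fully pressed; else the teeth of a half nut under it hold it fast in a rack.
- lever_tip (a point): Top end of the release lever, a steel plate 26 mm wide, 7 mm thick and 62 mm long, standing on the carriage; its pivot is 103 mm above the table, 21 mm behind the post's middle. Unpressed it leans 0.34 rad away from the post (this tip 161 mm above the table, 42 mm behind the post's middle); fully pressed it stands upright.
- post_top (a point): Middle of the top, 166 mm above the table, of the grip post fixed on the carriage: 10 mm thick along x, 32 mm wide, 65 mm tall. Two fingers from above, closing along the vise's x, squeeze lever and post together; over their outer faces they measure 50 mm at the top, 30 mm when fully pressed. 43 mm behind the moving jaw's face while the screw is at 0.
- lever (a joint): Release lever, rad: about 0 = home, 0.34 = pressed to its stop; the half nut is free of the rack's teeth above about 0.28. About 14 N at 45 mm above its pivot presses it fully. Let go, it springs home by itself and the half nut drops into the next tooth, which takes the carriage and jaw back by up to 3 mm (teeth 3 mm apart).
- screw_hub (a point): Centre of the spoked handle at the back end, on the screw's axis, which lies along the vise's x, 102 mm above the table and 115 mm behind the post's middle. Four spokes (9 mm thick) 90 degrees apart stand square to the axis, each with a black ball at its end. A ball near the top can be pinched from above, fingers closing along the vise's x, and led on its arc.
- screw (a joint): Angle of the spoked handle, rad; 0 = one spoke straight up. It grows clockwise as seen from the handle end looking along the vise's +x (the top ball goes to the vise's -y), and moves the jaw forward on the carriage by 1.91 mm per rad. Starts between 0 and 1.5, limit 12; stays where it is left. Needs 0.40 N m to turn, plus 0.0019 N m for each newton of clamping force.
- block: The seal stone to clamp: pale plain stone block, 40 x 40 mm and 60 mm tall, about 0.26 kg, standing loose on the vise's bed between the jaws, a few mm from the fixed jaw and perhaps a little askew. Origin in the middle of its underside, 28 mm above the table. While the lever is pressed the jaw must not push it harder than 40 N.
- stone_a: Bystander: slim brown stone 26 x 26 x 60 mm standing beside the vise. Origin under its centre.
- stone_b: Bystander: pale stone 30 x 50 x 35 mm lying beside the vise. Origin under its centre.
- marker: Bystander: white and blue marker pen, 135 mm long, 13 mm thick, lying along its x beside the vise.
- square: Bystander: steel try square, 150 x 100 mm, lying on the table.
- glue_tub: Bystander: white tub, 68 mm across, 60 mm tall. Origin under its centre.
- burin: Bystander: carving tool with a dark wooden handle, 160 mm long, lying along its x.
- ball (a point): Centre of one of the four black balls, the one that points straight up at screw angle 0 and goes round with the handle: 20 mm across, 60 mm from the axis. Turning freely takes 6.7 N along the arc at a ball, rightly tight (120 N on the stone) 10.5 N. Below 7.9 N (40 N on the stone) it is loose, above 13 N (200 N) it may crack. From touching to tight takes about 0.5 rad.
Mind the look-alikes: they are no part of the job. What is shaped like the block but black or purple is not meant.

How it is judged:
On the way, in this order (a step that is already met when the one before it is completed fails the run):
1. with the lever pressed, the jaw has been slid up and presses the stone against the fixed jaw (value of joint lever above 0.15 rad and contact force between each of jaw, fixed_jaw and block above 3 N), for 0.1 s.
2. the lever has been let go and is home (value of joint lever below 0.05 rad and contact force between the fingers and lever below 0.1 N), for 0.2 s.
3. the screw has been turned until the stone is held with more than 40 N (contact force between each of jaw, fixed_jaw and block above 40 N and value of joint lever below 0.05 rad), for 0.2 s.
At the end, for the whole second after the job is handed in: The stone is held between both jaws with 40 to 200 N, upright and square to them within 0.06 rad, standing on the bed (within 6 mm) and at rest, its centre more than 90 mm along x in the vise frame; the lever is home (below 0.05 rad); the other things are where they were (within 30 mm) (all of step 3 and contact force between jaw and block below 200 N and angle between block's own z axis and vertical below 0.06 rad and angle between the x axis of block and the x axis of fixed_jaw, either way round below 0.06 rad and height (world z) of block below 0.034 m and linear speed of block below 0.01 m/s and x of block in the frame of vise above 0.09 m); the robot touches nothing.
It fails at once if the jaw pushed against the stone with more than 40 N while the lever is pressed (value of joint lever above 0.1 rad and contact force between jaw and block above 40 N).
It fails at once if the stone squeezed with more than 200 N (contact force between jaw and block above 200 N).
It fails at once if the stone tipped over (angle between block's own z axis and vertical above 0.4 rad).
It fails at once if a bystander moved by more than 30 mm (distance of any of stone_a, stone_b, marker, square, glue_tub, burin from where it was at the start of the episode above 0.03 m).
It also fails if it takes over 72 s, if anything falls off the work surface, if the arm or the gripper's body presses on something with over 40 N, if the wrist force passes 120 N, or if a joint passes its speed limit or range.

### The arm

A 6-joint arm with a two-finger parallel gripper is mounted at the origin on the work surface. World frame = base frame: x ahead of the robot, y to its left, z up, the work surface at z = 0. Lengths are in m, angles in rad, forces in N, time in s.
With the tool pointing down it reaches from about 0.375 to 0.9 m from the base axis. Payload 3.1 kg.
Tool frame: the origin (TCP) lies between the finger pads; the fingertips stand 8 mm ahead of it and the grasp point (between the pads) lies 11 mm behind it; z points along the fingers, y is the line along which they close (so a half turn about z gives the same grasp; the last joint's range is limited). The gripper opens to 87 mm and grips with 3 to 60 N. Pads are 19 mm wide; open, the fingers measure 117 mm over their backs; the gripper's body (75 mm by 190 mm) begins 51 mm behind the grasp point.
Start: joints at [1.099, 0.527, 1.433, -0, 1.181, -0.178], TCP at [0.181, 0.598, 0.209] pointing down, gripper open.
Joint ranges: [-3.08, 3.08], [-0.75, 2.2], [0.22, 2.44], [-1.43, 4.57], [0, 2.65], [-2.85, 2.85]. Speed limits (rad/s): [2.79, 2.79, 3.14, 3.14, 3.14, 3.14].

### API

Orientations are given as a unit quaternion [x, y, z, w].
In Python, from rig import robot, vision, job gives the robot as it stands.
- The arm moves only by the shell command python3 -m handwheel 'ROWS' [OPENING] [FORCE]. ROWS is JSON, a list of rows, each a list of 4 numbers: the shift along the tool's x, y, z as a fraction of full scale, then the turn about the tool's z as a fraction of full scale. A call has 1 to 20 rows; each row is the pose to reach, as a shift and turn from the pose commanded when the call began, along the tool's axes at that moment, turning the shorter way round; what a row does not reach only later rows make up. Full scale, the value 1, is 300 mm for a shift and 2 pi rad for a turn. A row lasts 1/12 s, in which the tool goes at most 41.7 mm and 7.16 degrees, less where a joint would pass 70% of its speed; a pose out of reach is approached as far as the arm can. A call with a number of a shift or a turn outside -1 to 1 is refused whole. A call with a gripper value outside its range is refused whole. OPENING is the opening in per cent of the stroke, from 0 (shut) to 100 (fully open), set as the call begins (- or left out, the last holds). The fingers move at their own pace and stop on an object; FORCE is the grip in N (left out, the last holds). Time passes only in rows, so rows that repeat a pose let the fingers close. It gives the time, the measured TCP pose, the force, the opening and the grip force at its end, in the units of the state.
- robot.get_obs(): the state, without advancing time (a new reading comes with each control period).
- vision.camera(name): name is "scene" or "side" or "wrist"; returns a dict with "frame" (420x560x3 uint8, red, green, blue), "K" (3x3 intrinsics, pixels), "cam_to_world" (4x4, takes a point from camera to world coordinates); the wrist camera has in their place "hand_eye" (4x4, takes a point from camera to tool coordinates, whose origin is the TCP and whose axes are the flange's). Camera axes: x right, y down, z forward; pixel columns grow to the right and rows downward; lengths in m; the calibration is good to about 2 mm. A picture is of the moment at which its call begins: read the wrist's pose just before it. There is no depth.
- job.hand_in(): hands the job in; it is judged then, once.
Trained networks look in the newest picture that a camera, given by its name, has taken for a name from the list of things; names that differ only in an ending like _2 or _b are one class to them, and where a whole thing is asked for, a point or a joint stands for the part that bears it (a point fixed in the world has none). Each returns a list of dicts, best first, with "conf" (0 to 1); they miss things now and then, are a little off and sometimes report something else, mostly with a low value. They report only what shows in the picture. A call takes as long as a camera call. They do not tell look-alikes from the thing itself.
- vision.look_for(camera, label): "point" ([row, column] in pixels, amid what is visible of it).
- vision.outline_of(camera, label): "mask" (420x560 bool, what is visible of it) and "point" ([row, column] in pixels, amid what is visible of it).
The state is a dict: "time": time; "q": joint angles; "joint_velocities": joint speeds; "joint_torque": joint torques, N m; "position": TCP position; "tool_rot": TCP orientation; "ft_force": force on the tool from outside, world axes, zero at the start; "moment": the same for the moment, N m; "grip_width": finger opening in m; "grip_force": force on a finger pad.
Only numpy, scipy, OpenCV 4.12 (cv2) and the standard library are available. Lean on these libraries where they do the work, as an engineer would, in place of code of your own. Each camera call takes 0.05 s, during which the arm holds its last target. There are 200 camera calls.

## Working session

There is one attempt and no reset: what is moved stays moved. The work goes in short steps, Python scripts to look and compute and a shell command to move; the robot and the scene stay as the last step left them, time stands still between calls to the robot, and variables do not carry over. Pictures are saved under pics/ and viewed, at most 10 in all, crops included, and the job is handed in when it is done.

```bash
mkdir -p pics; ls; cat > h.py <<'E'
import numpy as np, cv2
from rig import robot, vision, job
from scipy.spatial.transform import Rotation as R
def save(cam,name):
    c=vision.camera(cam); cv2.imwrite('pics/'+name,c['frame'][:,:,::-1]); return c
def pose():
    o=robot.get_obs(); T=np.eye(4); T[:3,:3]=R.from_quat(o['tool_rot']).as_matrix(); T[:3,3]=o['position']; return T,o
def ray(c,rc,T=None):
    M=c['cam_to_world'] if 'cam_to_world' in c else T@np.array(c['hand_eye'])
    M=np.array(M); d=M[:3,:3]@np.linalg.inv(c['K'])@np.array([rc[1],rc[0],1.]); return M[:3,3],d/np.linalg.norm(d)
def atz(c,rc,z,T=None):
    p,d=ray(c,rc,T); return p+d*(z-p[2])/d[2]
def proj(c,P,T=None):
    M=np.array(c['cam_to_world'] if 'cam_to_world' in c else T@np.array(c['hand_eye']))
    q=np.linalg.inv(M)@np.r_[P,1]; u=np.array(c['K'])@q[:3]; return (u[:2]/u[2])[::-1]
def tri(rays):
    A=0;b=0
    for p,d in rays:
        m=np.eye(3)-np.outer(d,d); A=A+m; b=b+m@p
    x=np.linalg.solve(A,b); return x,[np.linalg.norm((np.eye(3)-np.outer(d,d))@(x-p)) for p,d in rays]
E
python3 - <<'E'
from h import *
T,o=pose(); print(T.round(3),o['grip_width'],o['ft_force'])
for n in ['scene','side','wrist']:
    c=save(n,n+'0.png'); print(n,np.array(c.get('cam_to_world',c.get('hand_eye'))).round(3).tolist(),c['K'][0])
    for l in ['post_top','lever_tip','screw_hub','ball','block','jaw','fixed_jaw','vise']:
        print(l,[(np.round(r['point']).tolist(),round(r['conf'],2)) for r in vision.look_for(n,l)[:3]])
a=cv2.imread('pics/scene0.png');b=cv2.imread('pics/side0.png')
E
```

```text
pics
[[-0.957  0.29  -0.001  0.181]
 [ 0.29   0.957 -0.002  0.598]
 [ 0.    -0.002 -1.     0.208]
 [ 0.     0.     0.     1.   ]] 0.08673830128975804 [-0.10756832  0.32303416 -0.60453851]
scene [[-0.63, 0.62, -0.468, 1.066], [0.777, 0.515, -0.362, 0.425], [0.017, -0.592, -0.806, 1.024], [0.0, 0.0, 0.0, 1.0]] [426.46154358   0.         279.9458216 ]
post_top [([220.0, 270.0], 0.89)]
lever_tip [([204.0, 264.0], 0.47), ([230.0, 289.0], 0.36)]
screw_hub [([206.0, 241.0], 0.82)]
ball [([207.0, 239.0], 0.93)]
block [([231.0, 378.0], 0.91), ([288.0, 354.0], 0.84), ([268.0, 394.0], 0.74)]
jaw [([230.0, 290.0], 0.71), ([220.0, 270.0], 0.55)]
fixed_jaw [([250.0, 334.0], 0.76), ([317.0, 452.0], 0.47)]
vise [([241.0, 288.0], 0.86), ([207.0, 240.0], 0.53), ([207.0, 263.0], 0.2)]
side [[0.984, -0.097, 0.15, 0.37], [-0.177, -0.617, 0.767, -0.771], [0.018, -0.781, -0.624, 0.741], [0.0, 0.0, 0.0, 1.0]] [415.44646139   0.         283.10022506]
post_top [([216.0, 299.0], 0.85)]
lever_tip [([202.0, 304.0], 0.6)]
screw_hub [([228.0, 316.0], 0.57)]
ball [([232.0, 317.0], 0.86)]
block [([191.0, 273.0], 0.84), ([180.0, 226.0], 0.75), ([195.0, 199.0], 0.57)]
jaw [([202.0, 279.0], 0.65)]
fixed_jaw [([176.0, 266.0], 0.92), ([229.0, 318.0], 0.66)]
vise [([214.0, 289.0], 0.75)]
wrist [[-0.0, -0.97, -0.241, 0.066], [1.0, 0.0, -0.0, -0.0], [0.0, -0.241, 0.97, -0.176], [0.0, 0.0, 0.0, 1.0]] [291.21216113   0.         276.51803131]
post_top []
lever_tip []
screw_hub []
ball []
block []
jaw []
fixed_jaw []
vise []
```

View pics/scene0.png

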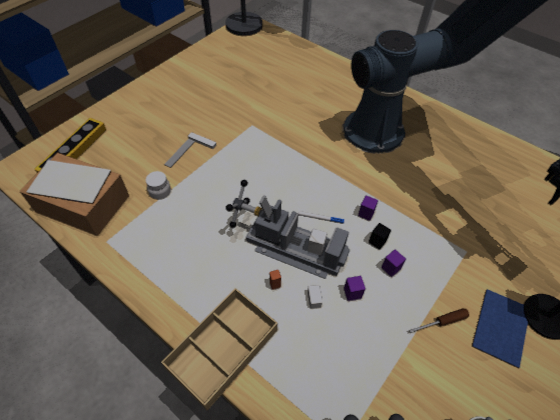

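View pics/side0.png

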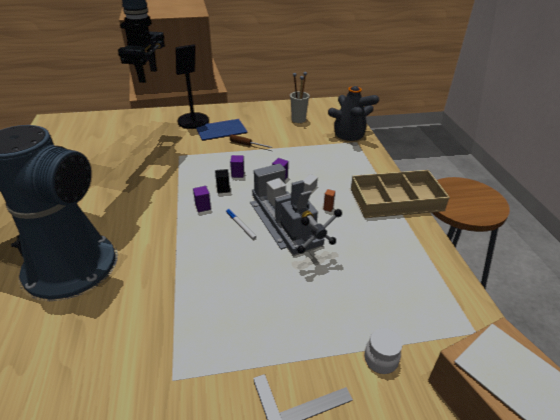

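```bash
python3 - <<'E'
from h import *
cs=save('scene','s1.png'); 
pt={}
for n,c in [('scene',cs),('side',None)]:
    if c is None: c=save('side','d1.png')
    for l in ['post_top','lever_tip','screw_hub','block','fixed_jaw','jaw','stone_a','stone_b','marker']:
        r=vision.look_for(n,l)
        if r: pt.setdefault(l,[]).append((c,[x['point'] for x in r]))
for l,v in pt.items():
    if len(v)<2: print(l,'single');continue
    for i,a in enumerate(v[0][1][:2]):
        for j,b in enumerate(v[1][1][:2]):
            x,e=tri([ray(v[0][0],a),ray(v[1][0],b)]); 
            if max(e)<.012: print(l,i,j,x.round(3),np.round(e,3))
a=cv2.resize(cv2.imread('pics/s1.png')[165:285,215:375],(800,600),interpolation=cv2.INTER_CUBIC); cv2.imwrite('pics/s1c.png',a)
E
```

```text
post_top 0 0 [ 0.606  0.19  -0.084] [0.008 0.008]
post_top 1 0 [0.566 0.005 0.072] [0.001 0.001]
screw_hub 0 0 [ 0.589 -0.073  0.096] [0.001 0.001]
block 1 0 [0.383 0.247 0.034] [0.004 0.004]
block 1 1 [ 0.331  0.237 -0.031] [0.01 0.01]
fixed_jaw 0 0 [0.519 0.191 0.068] [0.009 0.009]
stone_a 0 1 [0.638 0.206 0.027] [0.001 0.001]
stone_a 1 0 [0.67  0.112 0.034] [0.008 0.008]
stone_b 0 1 [0.638 0.206 0.027] [0.001 0.001]
stone_b 1 0 [0.67  0.112 0.034] [0.008 0.008]
marker 0 0 [0.421 0.084 0.009] [0.003 0.003]
lever_tip single
```

View pics/s1c.png

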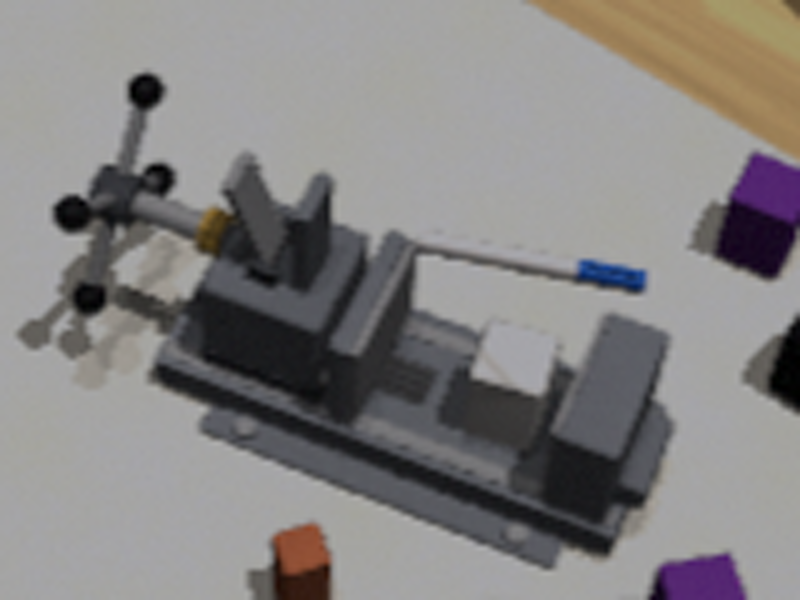

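```bash
python3 - <<'E'
from h import *
c=vision.camera('scene')
def P(x,y,z): return atz(c,[165+(y+.5)/5-.5,215+(x+.5)/5-.5],z)
hub=P(118,195,.102); f1,f2=P(612,318,.1),P(555,428,.1); m1,m2=P(412,246,.102),P(350,355,.102)
post=P(318,184,.166); tip=P(243,165,.161); B=[P(*q,.088) for q in [(492,320),(558,335),(540,392),(472,370)]]
print('hub',hub,'\nf',f1,f2,np.linalg.norm(f1-f2),'\nm',m1,m2,np.linalg.norm(m1-m2),'\npost',post,'tip',tip,'B',np.mean(B,0))
F=(f1+f2)/2;M=(m1+m2)/2
for a in (F-hub,F-M,post-hub): print(np.degrees(np.arctan2(a[1],a[0])),np.linalg.norm(a[:2]))
for a in (f1-f2,m1-m2): print(np.degrees(np.arctan2(a[1],a[0]))+0)
print([ (np.degrees(np.arctan2(*(B[(i+1)%4]-B[i])[1::-1])),np.linalg.norm(B[(i+1)%4]-B[i])) for i in range(4)])
E
```

```text
hub [ 0.58951915 -0.08614671  0.102     ] 
f [0.48337327 0.16456899 0.1       ] [0.55663064 0.18017925 0.1       ] 0.0749020876746752 
m [0.51474798 0.05682127 0.102     ] [0.58949835 0.07436029 0.102     ] 0.07678043702697786 
post [0.55287072 0.02223285 0.166     ] tip [ 0.5649647  -0.01731585  0.161     ] B [0.52667583 0.1351334  0.088     ]
105.05101182782832 0.2677044186106852
106.74166994421162 0.11150987619477676
108.68291392838216 0.11440820346523069
-167.97087641988708
-166.79529509812576
[(np.float64(114.22929826152334), np.float64(0.03545856163851432)), (np.float64(20.850438358052514), np.float64(0.03701074920728891)), (np.float64(-71.58771038388007), np.float64(0.03691563910903991)), (np.float64(-161.69960488315024), np.float64(0.03338352501852088))]
```

```bash
python3 -m handwheel '[[-0.874,-0.707,-0.087,-0.087],[-0.874,-0.707,-0.087,-0.087],[-0.874,-0.707,-0.087,-0.087],[-0.874,-0.707,-0.087,-0.087],[-0.874,-0.707,-0.087,-0.087],[-0.874,-0.707,-0.087,-0.087],[-0.874,-0.707,-0.087,-0.087],[-0.874,-0.707,-0.087,-0.087],[-0.874,-0.707,-0.087,-0.087],[-0.874,-0.707,-0.087,-0.087],[-0.874,-0.707,-0.087,-0.087]]'; python3 - <<'E'
from h import *
T,o=pose(); print(T.round(3)); print((T[:3,:3].T@(np.array([.56,.04,.26])-T[:3,3])/.3).round(3))
E
```

```text
time: 3.32
position: [0.371, 0.3189, 0.235]
tool_rot: [-0.125, 0.992, 0.0, 0.0]
ft_force: [0.5, 0.3, -0.2]
grip_width: 0.0869
grip_force: 0.0
[[-0.969 -0.248  0.     0.371]
 [-0.248  0.969  0.001  0.319]
 [-0.     0.001 -1.     0.235]
 [ 0.     0.     0.     1.   ]]
[-0.38  -1.057 -0.084]
```

```bash
python3 -m handwheel '[[-0.38,-1,-0.084,0],[-0.38,-1,-0.084,0],[-0.38,-1,-0.084,0],[-0.38,-1,-0.084,0],[-0.38,-1,-0.084,0],[-0.38,-1,-0.084,0],[-0.38,-1,-0.084,0],[-0.38,-1,-0.084,0],[-0.38,-1,-0.084,0],[-0.38,-1,-0.084,0],[-0.38,-1,-0.084,0],[-0.38,-1,-0.084,0]]'; python3 - <<'E'
from h import *
T,o=pose(); c=save('wrist','w1.png'); np.savez('w1.npz',T=T,K=c['K'],hand_eye=c['hand_eye'])
for l in ['post_top','lever_tip','screw_hub','ball','block','jaw','fixed_jaw']:
    print(l,[(np.round(r['point']).tolist(),round(r['conf'],2)) for r in vision.look_for('wrist',l)[:3]])
a=cv2.resize(cv2.imread('pics/w1.png'),(784,588),interpolation=cv2.INTER_CUBIC); cv2.imwrite('pics/w1c.png',a)
E
```

```text
time: 4.32
position: [0.5545, 0.0594, 0.2596]
tool_rot: [-0.127, 0.992, 0.0, -0.001]
ft_force: [-0.2, -0.7, 0.2]
grip_width: 0.0869
grip_force: 0.0
post_top [([195.0, 216.0], 0.76)]
lever_tip [([201.0, 210.0], 0.89)]
screw_hub [([198.0, 147.0], 0.96), ([200.0, 208.0], 0.63)]
ball [([196.0, 145.0], 0.72)]
block [([99.0, 456.0], 0.79), ([184.0, 340.0], 0.73), ([156.0, 488.0], 0.61)]
jaw [([195.0, 275.0], 0.86)]
fixed_jaw [([191.0, 382.0], 0.96)]
```

View pics/w1c.png

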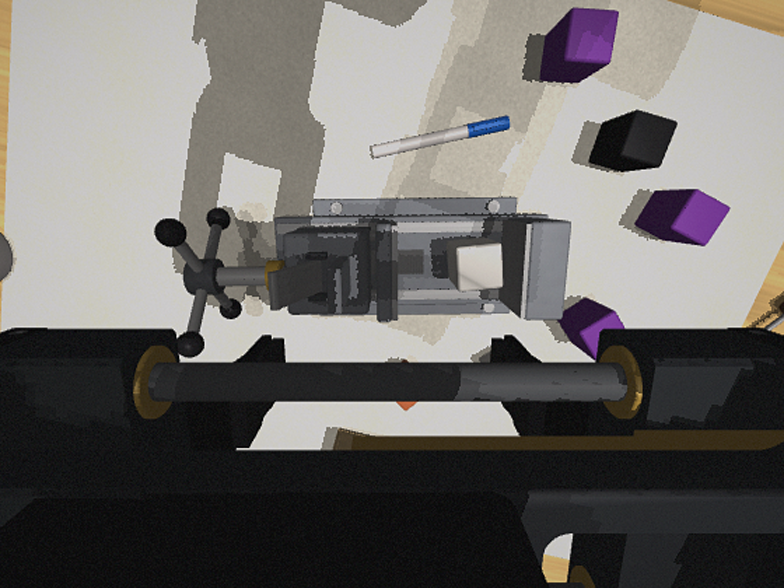

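```bash
python3 - <<'E'
import cv2
a=cv2.imread('pics/w1.png')[145:265,105:265]
a=cv2.convertScaleAbs(cv2.resize(a,(800,600),interpolation=cv2.INTER_CUBIC),alpha=1.5,beta=10); cv2.imwrite('pics/w1d.png',a)
E
```

```text
(no output)
```

View pics/w1d.png

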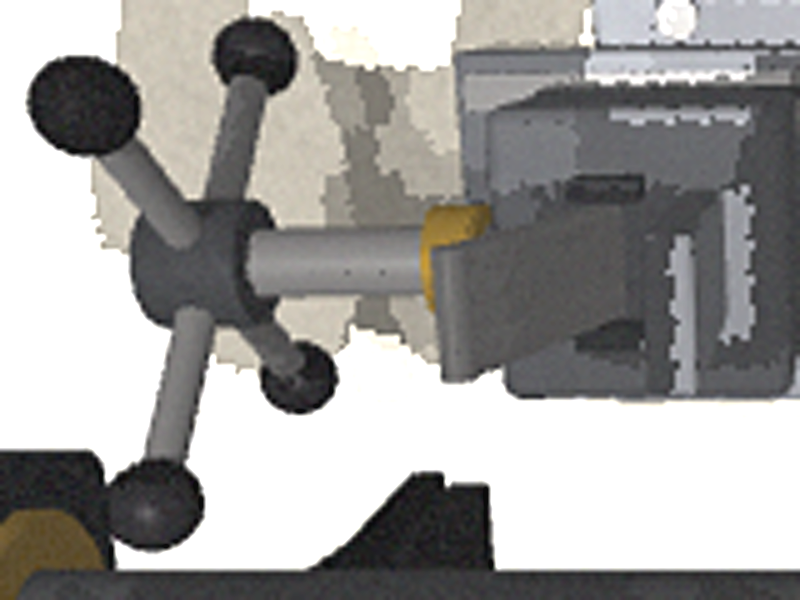

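```bash
cat > fit.py <<'E'
from h import *
from scipy.optimize import least_squares
w=np.load('w1.npz'); T=w['T']; cw={'K':w['K'],'hand_eye':w['hand_eye']}; cs=vision.camera('scene')
D=lambda x,y:(145+(y-2)/5,105+(x-2)/5)
W=lambda x,y:((y-.2)/1.4,(x-.2)/1.4)
S=lambda x,y:(165+(y-2)/5,215+(x-2)/5)
balls_w=np.array([D(84,105),D(255,55),D(300,378),D(155,505)])
balls_s=np.array([S(145,90),S(158,178),S(73,212),S(89,297)])
def model(p):
    px,py,th,phi,d,e=p[:6]; ex=np.array([np.cos(th),np.sin(th),0]); ey=np.array([-np.sin(th),np.cos(th),0]); ez=np.array([0,0,1.])
    o=np.array([px,py,0]) # post middle on table
    f=lambda x,y,z:o+x*ex+y*ey+z*ez
    j=.043+.00191*phi
    B=[f(-.115+e,-.06*np.sin(phi+k*np.pi/2),.102+.06*np.cos(phi+k*np.pi/2)) for k in range(4)]
    return f,j,B
def res(p,full=False):
    f,j,B=model(p); r=[]; d=p[4]
    def add(c,P,m,T=None,wt=1): r.append((proj(c,P,T)-m)*wt)
    for c,bs,TT in ((cw,balls_w,T),(cs,balls_s,None)):
        q=np.array([proj(c,b,TT) for b in B])
        for m in bs: r.append(q[np.argmin(np.linalg.norm(q-m,axis=1))]-m)
    add(cw,f(-.042,0,.161),D(452,315),T); add(cs,f(-.042,0,.161),S(243,165))
    add(cs,f(0,0,.166),S(318,184))
    add(cw,f(j,.042,.102),W(396,222),T);add(cw,f(j,-.042,.102),W(397,319),T)
    add(cw,f(d,.042,.1),W(526,219),T);add(cw,f(d,-.042,.1),W(523,318),T)
    add(cs,f(j,.042,.102),S(412,246));add(cs,f(j,-.042,.102),S(350,355))
    add(cs,f(d,.042,.1),S(612,318));add(cs,f(d,-.042,.1),S(555,430))
    return np.array(r) if full else np.ravel(r)
if __name__=='__main__':
    best=min((least_squares(res,[.56,.03,1.82,a,.15,0],loss='soft_l1') for a in (.2,.6,1,1.4)),key=lambda s:s.cost)
    print(best.x.round(4),best.cost,np.degrees(best.x[2])); print(res(best.x,True).round(1).tolist())
    np.save('p.npy',best.x); print(np.round(model(best.x)[2],3))
E
python3 fit.py; python3 - <<'E'
from fit import *
p=np.load('p.npy'); f,j,B=model(p)
print('block corners in vise-ish frame(post origin)')
for q in [(453,246),(499,242),(504,287),(459,292)]:
    v=atz(cw,W(*q),.088,T)-f(0,0,0); c,s=np.cos(p[2]),np.sin(p[2]); print(round(c*v[0]+s*v[1],4),round(-s*v[0]+c*v[1],4))
print(robot.get_obs()['time'])
E
```

```text
[5.5720e-01 2.1800e-02 1.8438e+00 8.5280e-01 1.5190e-01 8.0000e-04] 12.60648861377867 105.64060918203499
[[0.2, 0.0], [0.6, -0.0], [0.0, 0.1], [0.1, 0.1], [-0.7, 0.0], [-0.6, -0.1], [-0.6, -0.0], [-0.7, 0.2], [-0.6, -0.2], [0.6, -1.3], [1.0, -1.2], [-0.4, 0.1], [1.9, 0.2], [-0.1, 2.1], [0.6, -0.4], [-3.0, 1.3], [-0.6, 1.5], [-3.4, -0.8], [-0.6, -0.3]]
[[ 0.632 -0.076  0.141]
 [ 0.626 -0.077  0.057]
 [ 0.544 -0.1    0.063]
 [ 0.55  -0.099  0.147]]
block corners in vise-ish frame(post origin)
0.093 0.02
0.1319 0.0227
0.1381 -0.0164
0.099 -0.0201
4.8167
```

```bash
cat > go.py <<'E'
import sys
from fit import model
from h import *
# usage: go.py x y z [heading_offset] in post frame of initial fit -> handwheel numbers
p=np.load('p.npy'); f,j,B=model(p); T,o=pose()
t=f(*map(float,sys.argv[1:4])); s=T[:3,:3].T@(t-T[:3,3])/.3
h=np.arctan2(T[1,1],T[0,1]); print('shift',s.round(4),'turn',round(-((p[2]-h+np.pi/2)%np.pi-np.pi/2)/2/np.pi,4),'t',o['time'])
c,s_=np.cos(p[2]),np.sin(p[2]); v=T[:3,3]-f(0,0,0); F=o['ft_force']
print('pos vise',[round(c*v[0]+s_*v[1],4),round(-s_*v[0]+c*v[1],4),round(v[2],4)],'F vise',[round(c*F[0]+s_*F[1],1),round(-s_*F[0]+c*F[1],1),round(F[2],1)],'w',round(o['grip_width'],4),'g',round(o['grip_force'],1),'tilt',T[:3,2].round(3))
E
python3 go.py -0.010 0 0.26;python3 go.py -0.010 0 0.137
```

```text
shift [ 0.0248 -0.1491 -0.    ] turn -0.0032 t 4.8667
pos vise [np.float64(0.0346), np.float64(-0.0083), np.float64(0.26)] F vise [np.float64(-0.9), np.float64(0.4), np.float64(-0.6)] w 0.0871 g 0.0 tilt [ 0. -0. -1.]
shift [ 0.0247 -0.1489  0.4099] turn -0.0032 t 4.9167
pos vise [np.float64(0.0345), np.float64(-0.0083), np.float64(0.26)] F vise [np.float64(-0.1), np.float64(1.0), np.float64(0.9)] w 0.0872 g 0.0 tilt [ 0.  0. -1.]
```

```bash
sed -i "s/cs=vision.camera('scene')/cs=vision.camera('scene') if __name__=='__main__' else None/" fit.py
python3 -m handwheel '[[0.0248,-0.149,0,-0.0032],[0.0248,-0.149,0.05,-0.0032],[0.0248,-0.149,0.1,-0.0032],[0.0248,-0.149,0.2,-0.0032],[0.0248,-0.149,0.3,-0.0032],[0.0248,-0.149,0.36,-0.0032],[0.0248,-0.149,0.41,-0.0032],[0.0248,-0.149,0.41,-0.0032]]' 100; python3 go.py -0.010 0 0.137
```

```text
time: 5.58
position: [0.5575, 0.0124, 0.1338]
tool_rot: [-0.136, 0.991, 0.001, -0.003]
ft_force: [-1.3, 0.4, 0.6]
grip_width: 0.0869
grip_force: 0.0
shift [-0.0076 -0.0027 -0.0108] turn -0.0001 t 5.5833
pos vise [np.float64(-0.0092), np.float64(0.0023), np.float64(0.1338)] F vise [np.float64(0.8), np.float64(1.1), np.float64(0.6)] w 0.0869 g 0.0 tilt [-0.007  0.001 -1.   ]
```

```bash
python3 -m handwheel '[[0,0,0,0],[0,0,0,0],[0,0,0,0],[0,0,0,0],[0,0,0,0],[0,0,0,0],[0,0,0,0],[0,0,0,0],[0,0,0,0],[0,0,0,0]]' 0 28; python3 go.py -0.010 0 0.137
```

```text
time: 6.42
position: [0.5611, 0.0124, 0.1392]
tool_rot: [-0.136, 0.991, 0.0, 0.002]
ft_force: [-1.8, 1.2, 8.5]
grip_width: 0.0287
grip_force: 27.9
shift [0.0039 0.0003 0.0075] turn -0.0002 t 6.4167
pos vise [np.float64(-0.0101), np.float64(-0.0012), np.float64(0.1392)] F vise [np.float64(1.6), np.float64(1.4), np.float64(8.5)] w 0.0287 g 27.9 tilt [ 0.004  0.001 -1.   ]
```

```bash
python3 -m handwheel '[[0,0.02,0,0],[0,0.04,0,0],[0,0.06,0,0],[0,0.08,0,0],[0,0.1,0,0],[0,0.12,0,0],[0,0.133,0,0],[0,0.133,0,0],[0,0.133,0,0]]'; python3 go.py 0.03 0 0.137
```

```text
time: 7.17
position: [0.5505, 0.051, 0.1392]
tool_rot: [-0.136, 0.991, -0.0, 0.002]
ft_force: [-0.8, 0.9, 8.5]
grip_width: 0.0284
grip_force: 28.0
shift [0.0048 0.0004 0.0075] turn -0.0 t 7.1667
pos vise [np.float64(0.0299), np.float64(-0.0014), np.float64(0.1392)] F vise [np.float64(1.1), np.float64(0.5), np.float64(8.5)] w 0.0284 g 28.0 tilt [ 0.004  0.    -1.   ]
```

```bash
python3 -m handwheel '[[0,0.008,0,0],[0,0.016,0,0],[0,0.024,0,0],[0,0.032,0,0],[0,0.04,0,0],[0,0.048,0,0],[0,0.056,0,0],[0,0.064,0,0],[0,0.07,0,0],[0,0.07,0,0]]'; python3 go.py 0.05 0 0.137
```

```text
time: 8.0
position: [0.5454, 0.07, 0.1393]
tool_rot: [-0.136, 0.991, -0.001, 0.002]
ft_force: [-0.3, -2.7, 7.3]
grip_width: 0.0283
grip_force: 28.0
shift [0.0053 0.0015 0.0076] turn 0.0 t 8.0
pos vise [np.float64(0.0495), np.float64(-0.0016), np.float64(0.1393)] F vise [np.float64(-2.6), np.float64(1.0), np.float64(7.3)] w 0.0283 g 28.0 tilt [ 0.005 -0.002 -1.   ]
```

```bash
python3 -m handwheel '[[0,0.0035,0,0],[0,0.007,0,0],[0,0.0105,0,0],[0,0.014,0,0],[0,0.014,0,0]]'; python3 go.py 0.053 0 0.137
```

```text
time: 8.42
position: [0.5443, 0.0737, 0.1393]
tool_rot: [-0.136, 0.991, -0.001, 0.002]
ft_force: [0.0, -1.9, 7.9]
grip_width: 0.0286
grip_force: 28.0
shift [ 0.0054 -0.0014  0.0075] turn 0.0 t 8.4167
pos vise [np.float64(0.0534), np.float64(-0.0016), np.float64(0.1393)] F vise [np.float64(-1.9), np.float64(0.5), np.float64(7.9)] w 0.0286 g 28.0 tilt [ 0.005 -0.002 -1.   ]
```

```bash
python3 -m handwheel '[[0,0.002,0,0],[0,0.004,0,0],[0,0.004,0,0]]'; python3 go.py 0.053 0 0.137
```

```text
time: 8.67
position: [0.5441, 0.0747, 0.1393]
tool_rot: [-0.136, 0.991, -0.002, 0.002]
ft_force: [-0.8, -3.6, 6.7]
grip_width: 0.028
grip_force: 28.0
shift [ 0.0054 -0.005   0.0076] turn 0.0 t 8.6667
pos vise [np.float64(0.0545), np.float64(-0.0016), np.float64(0.1393)] F vise [np.float64(-3.2), np.float64(1.8), np.float64(6.7)] w 0.028 g 28.0 tilt [ 0.005 -0.002 -1.   ]
```

```bash
python3 -m handwheel '[[0,0.002,0,0],[0,0.004,0,0],[0,0.004,0,0]]'|sed -n '2p;4p'
```

```text
position: [0.5438, 0.0759, 0.1393]
ft_force: [-0.1, -4.0, 7.7]
```

```bash
python3 -m handwheel '[[0,0.002,0,0],[0,0.004,0,0],[0,0.004,0,0]]' | sed -n '2p;4p'; python3 go.py 0.053 0 0.137
```

```text
position: [0.5435, 0.0768, 0.1393]
ft_force: [-0.1, -3.4, 6.6]
shift [ 0.0056 -0.0122  0.0076] turn 0.0001 t 9.1667
pos vise [np.float64(0.0567), np.float64(-0.0017), np.float64(0.1393)] F vise [np.float64(-3.2), np.float64(1.0), np.float64(6.6)] w 0.0285 g 28.0 tilt [ 0.005 -0.003 -1.   ]
```

```bash
python3 -m handwheel '[[0,0.002,0,0],[0,0.004,0,0],[0,0.004,0,0]]'|sed -n '2p;4p'
```

```text
position: [0.5435, 0.0769, 0.1393]
ft_force: [-0.0, -7.5, 6.3]
```

```bash
python3 -m handwheel '[[0,0.002,0,0],[0,0.004,0,0],[0,0.004,0,0]]' | sed -n '2p;4p'; python3 go.py 0.053 0 0.137
```

```text
position: [0.5435, 0.0769, 0.1393]
ft_force: [0.8, -11.0, 6.0]
shift [ 0.0056 -0.0124  0.0077] turn 0.0002 t 9.6667
pos vise [np.float64(0.0567), np.float64(-0.0017), np.float64(0.1393)] F vise [np.float64(-10.8), np.float64(2.2), np.float64(6.0)] w 0.0283 g 28.0 tilt [ 0.006 -0.007 -1.   ]
```

```bash
python3 -m handwheel '[[0,0.003,0,0],[0,0.006,0,0],[0,0.006,0,0],[0,0.006,0,0]]'|sed -n '2p;4p'; python3 - <<'E'
from h import *
T,o=pose(); c=save('wrist','w2.png'); np.savez('w2.npz',T=T)
c=save('scene','s2.png')
a=cv2.imread('pics/w2.png')[90:270,200:420]; b=cv2.imread('pics/s2.png')[165:285,215:375]
b=cv2.resize(b,(390,292),interpolation=cv2.INTER_CUBIC);a=cv2.resize(a,(390,319),interpolation=cv2.INTER_CUBIC)
z=np.zeros((319,780,3),np.uint8);z[:,:390]=a;z[:292,390:]=b;cv2.imwrite('pics/c2.png',z)
E
python3 go.py .053 0 .137
```

```text
position: [0.5435, 0.077, 0.1393]
ft_force: [1.2, -15.8, 6.0]
shift [ 0.0057 -0.0126  0.0078] turn 0.0003 t 10.1
pos vise [np.float64(0.0568), np.float64(-0.0017), np.float64(0.1393)] F vise [np.float64(-15.8), np.float64(2.7), np.float64(5.9)] w 0.0287 g 28.1 tilt [ 0.007 -0.009 -1.   ]
```

View pics/c2.png

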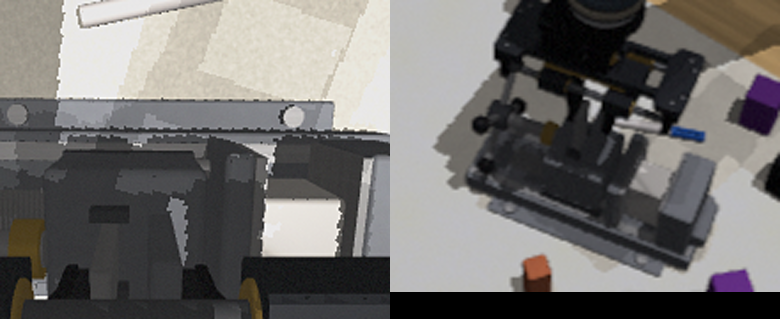

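```bash
python3 -m handwheel '[[0,0,0,0],[0,0,0,0],[0,0,0,0],[0,-0.009,0,0],[0,-0.018,0,0],[0,-0.027,0,0],[0,-0.027,0,0],[0,-0.027,0,0],[0,-0.027,0,0],[0,-0.027,0,0]]' 100; python3 go.py .053 0 .137
```

```text
time: 10.93
position: [0.5419, 0.0753, 0.137]
tool_rot: [-0.136, 0.991, 0.0, -0.0]
ft_force: [0.2, 0.9, -0.1]
grip_width: 0.0841
grip_force: 0.0
shift [-0.001  -0.0088  0.0001] turn 0.0 t 10.9333
pos vise [np.float64(0.0556), np.float64(0.0003), np.float64(0.137)] F vise [np.float64(0.8), np.float64(-0.5), np.float64(-0.1)] w 0.0841 g 0.0 tilt [-0.001  0.001 -1.   ]
```

```bash
python3 -m handwheel '[[0,0,-0.1,0],[0,0,-0.2,0],[0,0,-0.3,0],[0,-0.1,-0.41,0],[0,-0.2,-0.41,0],[0,-0.28,-0.41,0],[0,-0.28,-0.41,0],[0,-0.28,-0.41,0],[0,-0.28,-0.41,0],[0,-0.28,-0.41,0]]' 100; python3 - <<'E'
from h import *
T,o=pose(); c=save('wrist','w3.png'); np.savez('w3.npz',T=T,K=c['K'],hand_eye=c['hand_eye']); print(T.round(3))
a=cv2.imread('pics/w3.png')[115:265,140:360]
cv2.imwrite('pics/w3c.png',cv2.convertScaleAbs(cv2.resize(a,None,fx=3.6,fy=3.6,interpolation=cv2.INTER_CUBIC),alpha=1.4,beta=10))
E
```

```text
time: 11.77
position: [0.5642, -0.005, 0.2595]
tool_rot: [-0.137, 0.991, 0.001, -0.001]
ft_force: [0.2, 0.3, 0.8]
grip_width: 0.0871
grip_force: 0.0
[[-0.963 -0.271 -0.002  0.564]
 [-0.271  0.963  0.001 -0.005]
 [ 0.001  0.001 -1.     0.259]
 [ 0.     0.     0.     1.   ]]
```

View pics/w3c.png

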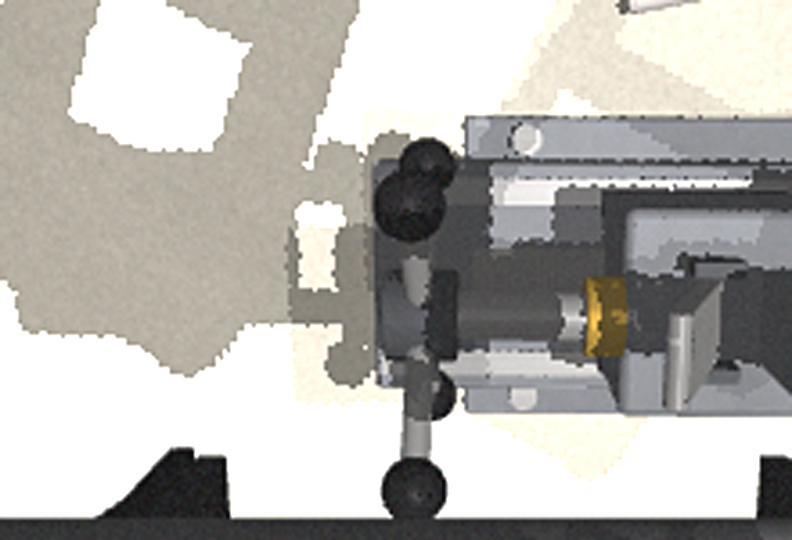

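```bash
cat > fit3.py <<'E'
from fit import *
w=np.load('w3.npz'); c3={'K':w['K'],'hand_eye':w['hand_eye']}; T3=w['T']; p=np.load('p.npy')
C=lambda x,y:(115+(y-1.3)/3.6,140+(x-1.3)/3.6)
def pts(q):
    f,_,_=model(p); return [f(-.115+q[0],q[2]-.06*np.sin(q[1]+k*np.pi/2),.102+.06*np.cos(q[1]+k*np.pi/2)) for k in range(4)],f(-.042+q[0],q[2],.161)
def r3(q):
    B,t=pts(q); P=np.array([proj(c3,b,T3) for b in B]); m=np.array([C(409,207),C(427,162),C(413,489),C(437,398)])
    return np.r_[np.ravel([P[np.argmin(np.linalg.norm(P-x,axis=1))]-x for x in m]),(proj(c3,t,T3)-C(679,362))*.5]
s=min((least_squares(r3,[.065,a,0]) for a in (.3,.85,1.3)),key=lambda s:s.cost); print(s.x,s.cost,s.fun.round(1)); np.save('q.npy',s.x); print(np.round(pts(s.x)[0],4))
E
python3 fit3.py
```

```text
[ 6.43210514e-02  8.55947149e-01 -3.90731303e-04] 2.8298712155353773 [-0.3  0.1  1.1  0.2  0.4  0.9 -1.  -1.5 -0.5  0.1]
[[ 0.6149 -0.0147  0.1413]
 [ 0.6091 -0.0163  0.0567]
 [ 0.5276 -0.0391  0.0627]
 [ 0.5334 -0.0375  0.1473]]
```

```bash
python3 go.py -0.0507 0.0389 0.137
```

```text
shift [ 0.128  -0.0769  0.4084] turn 0.0002 t 11.8167
pos vise [np.float64(-0.0277), np.float64(0.0004), np.float64(0.2595)] F vise [np.float64(0.4), np.float64(0.2), np.float64(0.3)] w 0.0872 g 0.0 tilt [-0.001  0.001 -1.   ]
```

```bash
python3 -m handwheel '[[0.128,-0.077,0,0],[0.128,-0.077,0.05,0],[0.128,-0.077,0.15,0],[0.128,-0.077,0.25,0],[0.128,-0.077,0.35,0],[0.128,-0.077,0.4084,0],[0.128,-0.077,0.4084,0],[0.128,-0.077,0.4084,0]]' 60; python3 go.py -0.0507 0.0389 0.137
```

```text
time: 12.48
position: [0.5336, -0.038, 0.1367]
tool_rot: [-0.137, 0.991, 0.001, -0.001]
ft_force: [0.8, 0.5, -0.4]
grip_width: 0.053
grip_force: 0.0
shift [ 0.0002  0.0017 -0.0009] turn 0.0002 t 12.4833
pos vise [np.float64(-0.0512), np.float64(0.0388), np.float64(0.1367)] F vise [np.float64(0.3), np.float64(-0.9), np.float64(-0.4)] w 0.053 g 0.0 tilt [-0.003  0.001 -1.   ]
```

```bash
python3 -m handwheel '[[0,0,0,0],[0,0,0,0],[0,0,0,0],[0,0,0,0],[0,0,0,0],[0,0,0,0]]' 0 35; python3 go.py -0.0507 0.0389 0.137
```

```text
time: 12.98
position: [0.5345, -0.0389, 0.138]
tool_rot: [-0.136, 0.991, -0.0, 0.0]
ft_force: [-0.8, 2.1, -0.1]
grip_width: 0.0199
grip_force: 1.3
shift [0.0024 0.0056 0.0032] turn -0.0 t 12.9833
pos vise [np.float64(-0.0524), np.float64(0.0382), np.float64(0.138)] F vise [np.float64(2.2), np.float64(0.2), np.float64(-0.1)] w 0.0199 g 1.3 tilt [ 0.001 -0.    -1.   ]
```

```bash
python3 -m handwheel '[[0,0,0,0],[0,0,0,0],[-0.0182,-0,-0.014,0],[-0.0352,0,-0.0245,0],[-0.0532,0,-0.0332,0],[-0.072,0,-0.04,0],[-0.0914,0,-0.045,0],[-0.1112,0,-0.048,0],[-0.1311,0,-0.049,0],[-0.1311,0,-0.049,0]]'; python3 go.py -0.0507 0 0.151
```

```text
time: 13.82
position: [0.574, -0.0282, 0.1522]
tool_rot: [-0.136, 0.991, -0.0, 0.001]
ft_force: [1.1, -0.2, 1.0]
grip_width: 0.0003
grip_force: 0.0
shift [0.0089 0.0067 0.0041] turn 0.0001 t 13.8167
pos vise [np.float64(-0.0527), np.float64(-0.0027), np.float64(0.1522)] F vise [np.float64(-0.5), np.float64(-1.0), np.float64(1.0)] w 0.0003 g 0.0 tilt [ 0.002 -0.    -1.   ]
```

```bash
python3 -m handwheel '[[0,0,-0.1,0],[0,0,-0.2,0],[-0.02,0.077,-0.35,0],[-0.02,0.077,-0.35,0],[-0.02,0.077,-0.35,0],[-0.02,0.077,-0.35,0],[-0.02,0.077,-0.35,0]]' 100; python3 - <<'E'
from h import *
T,o=pose(); c=save('wrist','w4.png'); np.savez('w3.npz',T=T,K=c['K'],hand_eye=c['hand_eye']); print(T.round(3))
a=cv2.imread('pics/w4.png')[115:265,140:360]
cv2.imwrite('pics/w4c.png',cv2.convertScaleAbs(cv2.resize(a,None,fx=3.6,fy=3.6,interpolation=cv2.INTER_CUBIC),alpha=1.4,beta=10))
E
```

```text
time: 14.4
position: [0.5704, -0.0045, 0.2553]
tool_rot: [-0.136, 0.991, 0.0, -0.002]
ft_force: [-0.8, 0.2, 0.1]
grip_width: 0.0392
grip_force: 0.0
[[-0.963 -0.27  -0.004  0.57 ]
 [-0.27   0.963  0.    -0.004]
 [ 0.004  0.001 -1.     0.255]
 [ 0.     0.     0.     1.   ]]
```

View pics/w4c.png

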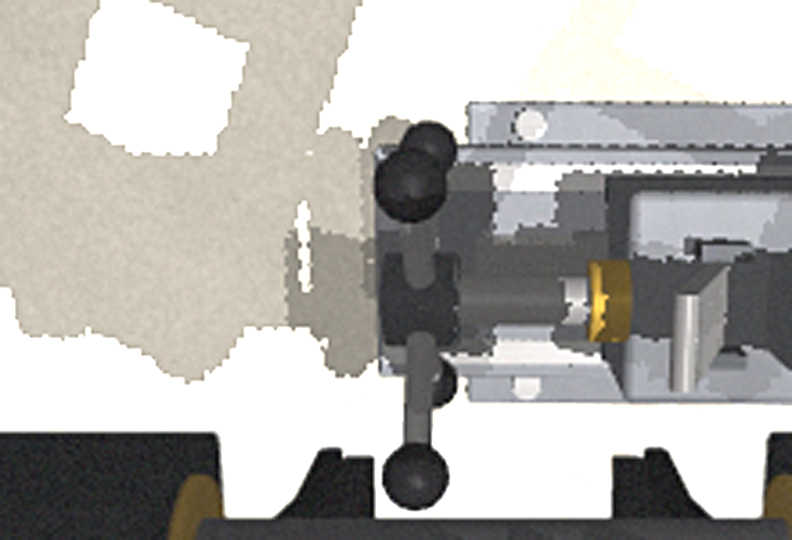

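```bash
sed -i 's/C(409,207),C(427,162),C(413,489),C(437,398)/C(411,185),C(430,147),C(415,477),C(441,384)/; s/C(679,362)/C(690,344)/' fit3.py; python3 fit3.py; python3 go.py -0.0507 0.0389 0.137
```

```text
[ 6.43753667e-02  8.57346115e-01 -2.96933101e-04] 3.087695552826201 [ 0.1  0.4  0.7  0.  -0.1  1.2 -0.4 -1.9 -0.6 -0.3]
[[ 0.6148 -0.0146  0.1413]
 [ 0.609  -0.0163  0.0566]
 [ 0.5275 -0.0391  0.0627]
 [ 0.5333 -0.0374  0.1474]]
shift [ 0.1464 -0.0731  0.3939] turn -0.0001 t 14.45
pos vise [np.float64(-0.029), np.float64(-0.0055), np.float64(0.255)] F vise [np.float64(0.2), np.float64(0.2), np.float64(-0.3)] w 0.0433 g 0.0 tilt [-0.004  0.001 -1.   ]
```

```bash
python3 -m handwheel '[[0.146,-0.075,0,0],[0.146,-0.075,0.05,0],[0.146,-0.075,0.15,0],[0.146,-0.075,0.25,0],[0.146,-0.075,0.35,0],[0.146,-0.075,0.396,0],[0.146,-0.075,0.396,0],[0.146,-0.075,0.396,0]]' 60 >/dev/null; python3 go.py -0.0507 0.0389 0.137; python3 -m handwheel '[[0,0,0,0],[0,0,0,0],[0,0,0,0],[0,0,0,0],[0,0,0,0],[0,0,0,0],[0,0,0,0],[0,0,0,0],[0,0,0,0],[0,0,0,0]]' 0 45; python3 go.py -0.0507 0.0389 0.137
```

```text
shift [ 0.0023  0.0024 -0.0017] turn -0.0001 t 15.1167
pos vise [np.float64(-0.0514), np.float64(0.0382), np.float64(0.1365)] F vise [np.float64(-0.1), np.float64(0.1), np.float64(0.4)] w 0.0521 g 0.0 tilt [-0.005  0.001 -1.   ]
time: 15.95
position: [0.5356, -0.0372, 0.1382]
tool_rot: [-0.136, 0.991, 0.001, 0.0]
ft_force: [-0.2, 3.1, -1.3]
grip_width: 0.0113
grip_force: 36.2
shift [0.0072 0.0011 0.0041] turn -0.0 t 15.95
pos vise [np.float64(-0.051), np.float64(0.0367), np.float64(0.1382)] F vise [np.float64(3.1), np.float64(-0.7), np.float64(-1.3)] w 0.0113 g 36.2 tilt [-0.     0.001 -1.   ]
```

```bash
python3 - <<'E'
from h import *
a=save('scene','s5.png')['frame'][150:240,200:300,::-1]; b=save('side','d5.png')['frame'][170:270,260:360,::-1]; c=save('wrist','w5.png')['frame'][60:420:,:,::-1]
z=np.zeros((600,800,3),np.uint8)
z[:360,:400]=cv2.resize(a,(400,360),interpolation=cv2.INTER_CUBIC); z[:400,400:]=cv2.resize(b,(400,400),interpolation=cv2.INTER_CUBIC)
z[360:,:373]=cv2.resize(c,(373,240)); cv2.imwrite('pics/c5.png',cv2.convertScaleAbs(z,alpha=1.4,beta=15))
E
```

```text
(no output)
```

View pics/c5.png

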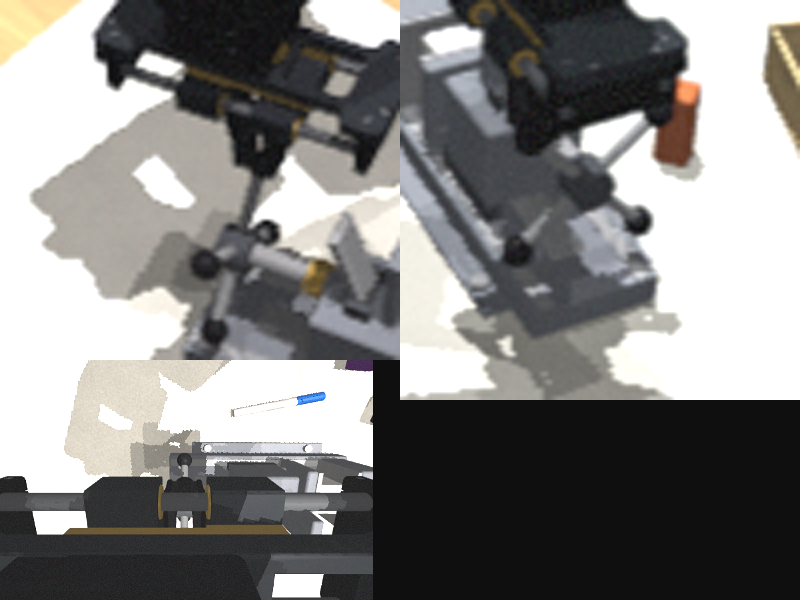

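```bash
python3 go.py -0.0507 0.0389 0.137; python3 - <<'E'
from h import *
from fit import model
T,o=pose(); p=np.load('p.npy'); f,_,_=model(p); q=np.load('q.npy'); print(q)
for n in ['scene','side','wrist']:
    c=vision.camera(n); TT=T if n=='wrist' else None
    print(n,'tcp',proj(c,T[:3,3],TT).round(1),'grasp',proj(c,T[:3,3]-.011*T[:3,2],TT).round(1))
    for k in range(4): print(k,proj(c,f(-.115+q[0],q[2]-.06*np.sin(q[1]+k*np.pi/2),.102+.06*np.cos(q[1]+k*np.pi/2)),TT).round(1))
    print([(np.round(r['point'],1).tolist(),round(r['conf'],2)) for r in vision.look_for(n,'ball')])
E
```

```text
shift [0.0071 0.0013 0.0041] turn -0.0 t 16.1
pos vise [np.float64(-0.0511), np.float64(0.0368), np.float64(0.1382)] F vise [np.float64(4.8), np.float64(-2.3), np.float64(-1.0)] w 0.0117 g 36.2 tilt [-0.     0.001 -1.   ]
[ 6.43753667e-02  8.57346115e-01 -2.96933101e-04]
scene tcp [192.3 264.8] grasp [189.7 264.7]
0 [214.8 251.4]
1 [231.3 253.5]
2 [207.  266.5]
3 [189.6 265.2]
[([216.5, 260.7], 0.6)]
side tcp [206.7 292.6] grasp [203.  292.7]
0 [196.6 323.3]
1 [224.  318.6]
2 [231.7 288.4]
3 [203.7 291.8]
[([215.6, 306.7], 0.76)]
wrist tcp [248.9 277.1] grasp [255.3 277.1]
0 [361.7 277.7]
1 [293.2 277.3]
2 [210.  277.4]
3 [250.8 277.9]
[([245.4, 277.5], 0.78)]
```

```bash
python3 -m handwheel '[[-0.0092,0,-0.007,0],[-0.0182,0,-0.014,0],[-0.0268,0,-0.0195,0],[-0.0352,0,-0.0245,0]]' ; python3 go.py -0.0507 0.0284 0.1437
```

```text
time: 16.73
position: [0.5465, -0.0361, 0.1462]
tool_rot: [-0.136, 0.991, -0.001, 0.001]
ft_force: [-0.4, -0.5, 0.6]
grip_width: 0.0007
grip_force: 0.0
shift [0.0083 0.0073 0.0082] turn 0.0 t 16.7333
pos vise [np.float64(-0.0529), np.float64(0.0259), np.float64(0.1462)] F vise [np.float64(-0.4), np.float64(0.6), np.float64(0.6)] w 0.0007 g 0.0 tilt [ 0.001 -0.002 -1.   ]
```

```bash
python3 - <<'E'
import cv2
g=cv2.imread('pics/s5.png',0)[174:202,252:280]
print('      '+' '.join('%3d'%i for i in range(252,280)))
for i,r in enumerate(g): print(i+174,' '.join('%3d'%v for v in r))
E
```

```text
252 253 254 255 256 257 258 259 260 261 262 263 264 265 266 267 268 269 270 271 272 273 274 275 276 277 278 279
174  13   8  14  27  32  21  10   9   3   0  20  62  54  15  25  33  29  30  26  18  14  11   5   6  11  14  19  18
175   8   6  22  35  33  32  27  28  25  21  11  12  23  17  19  23  17  25  31  31  27  25  16  11   5  14   8  12
176   6   8  22  27  27  31  48  59  57  52  34  24  27  24  23  26  20  13  13  13  21  33  29  24  20  18  16  15
177   7   3  28  31  21  27  40  46  55  61  46  30  25  26  25  25  24  26  26  18  12  17  15  20  35  40  49  56
178   8   7  25  32  15   4  10  22  31  38  33  24  25  28  28  26  25  24  24  25  27  22  16  12  15  69 101 108
179  41  27  35  52  36   0   6   4   8  10  14   9  18  17  22  28  26  25  23  25  26  25  28  23  39  88 109 108
180 100  73  77  80  45   3   8   3   9   6   5   6   5   9  14  17  19  24  26  23  26  44  59  46  64  97 108 111
181 109 109 112 112  76  11   2   4   5   4   5   6   7   8   7   8  13  14  17  18  19  71  74  48  55  74  95 105
182 110 108 111 111  86  37   0   3   7   6  10  10  10   8 
[... 1559 characters left out ...]
 116
196 111 110 109 109 109 108 109 110 110  99  67  43  42  78 105 112 111 111 159 188 189 188 186 187 188 188 187 157
197 112 112 109 111 111 111 110 110 110  85  49  42  42  86 110 109 120 128 165 188 187 188 187 188 188 186 187 187
198 111 111 111 112 111 110 109 110 108  85  50  43  54  91 107 120 165 187 188 186 187 187 187 187 188 187 187 187
199 112 109 111 110 110 110 109 109  99  68  42  40  72 101 120 164 189 186 187 187 189 187 187 187 188 187 187 187
200 110 111 111 110 109 110 109 110  98  66  40  43  76 114 164 188 188 189 188 189 188 187 188 188 188 187 187 187
201 110 109 109 110 110 109 110 110  83  47  44  51 103 164 187 186 188 189 187 187 188 186 187 187 187 187 187 187
```

```bash
python3 -m handwheel '[[0,0,-0.1,0],[0,0,-0.1,0],[0.043,0.003,-0.1,0],[0.043,0.003,-0.1,0],[0.043,0.003,-0.1,0],[0.043,0.003,-0.1,0],[0.043,0.003,-0.1,0],[0.043,0.003,-0.1,0],[0.043,0.003,-0.1,0]]' 60 >/dev/null;  python3 go.py -0.0507 0.0389 0.129
```

```text
shift [-0.0002  0.0006  0.1548] turn 0.0 t 17.4833
pos vise [np.float64(-0.0509), np.float64(0.0389), np.float64(0.1754)] F vise [np.float64(0.0), np.float64(-0.6), np.float64(0.5)] w 0.0494 g 0.0 tilt [-0. -0. -1.]
```

```bash
python3 -m handwheel '[[0,0.0006,0.08,0],[0,0.0006,0.155,0],[0,0.0006,0.155,0],[0,0.0006,0.155,0],[0,0.0006,0.155,0]]' 60 >/dev/null; python3 go.py -0.0507 0.0389 0.129; python3 -m handwheel '[[0,0,0,0],[0,0,0,0],[0,0,0,0],[0,0,0,0],[0,0,0,0],[0,0,0,0],[0,0,0,0],[0,0,0,0],[0,0,0,0],[0,0,0,0]]' 0 35; python3 go.py -0.0507 0.0389 0.129
```

```text
shift [0.001  0.0008 0.0026] turn 0.0 t 17.9
pos vise [np.float64(-0.0509), np.float64(0.0386), np.float64(0.1298)] F vise [np.float64(-1.4), np.float64(0.0), np.float64(0.2)] w 0.052 g 0.0 tilt [ 0.001 -0.    -1.   ]
time: 18.73
position: [0.5332, -0.0377, 0.1294]
tool_rot: [-0.136, 0.991, -0.0, 0.0]
ft_force: [-0.3, 0.2, 2.7]
grip_width: 0.0178
grip_force: 35.0
shift [-0.0007  0.0004  0.0013] turn 0.0 t 18.7333
pos vise [np.float64(-0.0508), np.float64(0.0391), np.float64(0.1294)] F vise [np.float64(0.3), np.float64(0.3), np.float64(2.7)] w 0.0178 g 35.0 tilt [ 0. -0. -1.]
```

```bash
python3 -m handwheel '[[-0.0092,0,-0.007,0],[-0.0182,0,-0.014,0],[-0.0268,0,-0.0195,0],[-0.0352,0,-0.0245,0]]' ; python3 go.py -0.0507 0.0284 0.1363
```

```text
time: 19.07
position: [0.5398, -0.0353, 0.1348]
tool_rot: [-0.137, 0.991, 0.0, -0.005]
ft_force: [-5.4, -6.8, -7.6]
grip_width: 0.0178
grip_force: 35.0
shift [-0.0126 -0.0012 -0.0053] turn 0.0002 t 19.0667
pos vise [np.float64(-0.0503), np.float64(0.0322), np.float64(0.1348)] F vise [np.float64(-5.1), np.float64(7.0), np.float64(-7.6)] w 0.0178 g 35.0 tilt [-0.009 -0.001 -1.   ]
```

```bash
python3 -m handwheel '[[-0.018,0,-0.0087,0],[-0.0368,0,-0.0155,0],[-0.0562,0,-0.0205,0],[-0.0759,0,-0.0235,0],[-0.0959,0,-0.0245,0],[-0.0959,0,-0.0245,0]]' ; python3 go.py -0.0507 0 0.142
```

```text
time: 19.57
position: [0.5681, -0.0277, 0.1436]
tool_rot: [-0.137, 0.991, -0.0, -0.004]
ft_force: [-5.8, -4.8, 3.5]
grip_width: 0.0176
grip_force: 35.0
shift [-0.0096 -0.0004  0.0052] turn 0.0002 t 19.5667
pos vise [np.float64(-0.0506), np.float64(0.0029), np.float64(0.1436)] F vise [np.float64(-3.1), np.float64(6.9), np.float64(3.5)] w 0.0176 g 35.0 tilt [-0.008 -0.001 -1.   ]
```

```bash
python3 -m handwheel '[[-0.02,0,0.001,0],[-0.0397,0,0.004,0],[-0.0591,0,0.009,0],[-0.0779,0,0.0158,0],[-0.0779,0,0.0158,0],[-0.0779,0,0.0158,0]]' ; python3 go.py -0.0507 -0.0234 0.1373
```

```text
time: 20.07
position: [0.5936, -0.0208, 0.1407]
tool_rot: [-0.136, 0.991, -0.0, -0.0]
ft_force: [-3.6, -1.8, 7.6]
grip_width: 0.0179
grip_force: 35.0
shift [0.0005 0.0003 0.0113] turn 0.0001 t 20.0667
pos vise [np.float64(-0.0508), np.float64(-0.0235), np.float64(0.1407)] F vise [np.float64(-0.7), np.float64(3.9), np.float64(7.6)] w 0.0179 g 35.0 tilt [-0.    -0.001 -1.   ]
```

```bash
python3 -m handwheel '[[-0.009,0,0.0042,0],[-0.018,0,0.0087,0],[-0.0265,0,0.0139,0],[-0.035,0,0.0191,0],[-0.035,0,0.0191,0],[-0.035,0,0.0191,0]]' ; python3 go.py -0.0507 -0.0342 0.1315
```

```text
time: 20.57
position: [0.6053, -0.0179, 0.136]
tool_rot: [-0.136, 0.991, -0.001, 0.002]
ft_force: [-0.6, -1.0, 10.1]
grip_width: 0.0172
grip_force: 35.0
shift [0.0047 0.0018 0.0148] turn -0.0 t 20.5667
pos vise [np.float64(-0.0512), np.float64(-0.0356), np.float64(0.136)] F vise [np.float64(-0.8), np.float64(0.8), np.float64(10.1)] w 0.0172 g 35.0 tilt [ 0.004 -0.001 -1.   ]
```

```bash
python3 -m handwheel '[[-0.0081,0,0.0058,0],[-0.0159,0,0.0121,0],[-0.0234,0,0.0187,0],[-0.0306,0,0.0257,0],[-0.0306,0,0.0257,0],[-0.0306,0,0.0257,0]]' ; python3 go.py -0.0507 -0.043 0.1238
```

```text
time: 21.07
position: [0.6216, -0.0141, 0.1297]
tool_rot: [-0.135, 0.991, -0.001, 0.011]
ft_force: [10.1, 4.6, 4.5]
grip_width: 0.0024
grip_force: 6.7
shift [0.0316 0.0042 0.0189] turn -0.0004 t 21.0667
pos vise [np.float64(-0.052), np.float64(-0.0524), np.float64(0.1297)] F vise [np.float64(1.7), np.float64(-11.0), np.float64(4.5)] w 0.0024 g 6.7 tilt [ 0.021  0.002 -1.   ]
```

```bash
python3 -m handwheel '[[0,0,-0.1,0],[0,0,-0.2,0],[0.14,0.077,-0.4,0],[0.14,0.077,-0.43,0],[0.14,0.077,-0.43,0],[0.14,0.077,-0.43,0],[0.14,0.077,-0.43,0],[0.14,0.077,-0.43,0],[0.14,0.077,-0.43,0]]' 60 ; cat > meas.py <<'E'
from fit import *
T,o=pose(); c=save('wrist','wm%d.png'%(o['time']*100)); print(T[:3,3].round(3),o['time'])
g=cv2.cvtColor(c['frame'],cv2.COLOR_RGB2GRAY); p=np.load('p.npy'); f,_,_=model(p); q0=np.load('q.npy')
m=cv2.morphologyEx((g<28).astype(np.uint8),cv2.MORPH_OPEN,cv2.getStructuringElement(cv2.MORPH_ELLIPSE,(7,7)))
pt=lambda q:[f(-.115+q[0],q0[2]-.06*np.sin(q[1]+k*np.pi/2),.102+.06*np.cos(q[1]+k*np.pi/2)) for k in range(4)]
# score: dark disc template at each ball, over phi
def score(q):
    s=0;n=0
    for b in pt(q):
        v=proj(c,b,T); dist=np.linalg.norm(b-(T@np.array(c['hand_eye']))[:3,3]); r=c['K'][0][0]*.01/dist
        yy,xx=np.mgrid[:420,:560]; d=np.hypot(yy-v[0],xx-v[1]); 
        if v[0]>225: continue
        s+=(g[(d>r*1.05)&(d<r*1.5)].mean()-g[d<r*.9].mean()*1.5); n+=1
    return s/max(n,1)
G=[(score((q0[0]+dx,a)),a,dx) for a in np.arange(0,1.571,.03) for dx in np.arange(-.003,.0061,.0015)]
for s in sorted(G)[::-1][:6]: print(np.round(s,4))
E
python3 meas.py
```

```text
time: 21.82
position: [0.5656, -0.0043, 0.253]
tool_rot: [-0.136, 0.991, 0.001, -0.001]
ft_force: [0.4, 0.1, -0.3]
grip_width: 0.0497
grip_force: 0.0
[ 0.566 -0.004  0.253] 21.8167
[45.9753  0.45    0.    ]
[45.0887  0.48    0.    ]
[41.4801  0.42    0.    ]
[ 4.09149e+01  4.50000e-01 -1.50000e-03]
[ 3.93966e+01  4.20000e-01 -1.50000e-03]
[ 3.89518e+01  4.80000e-01 -1.50000e-03]
```

```bash
python3 go.py -0.0507 0.0537 0.109
```

```text
shift [ 0.181  -0.0783  0.4804] turn -0.0 t 21.8667
pos vise [np.float64(-0.0275), np.float64(-0.001), np.float64(0.253)] F vise [np.float64(-0.3), np.float64(0.1), np.float64(-0.3)] w 0.0509 g 0.0 tilt [-0.003  0.001 -1.   ]
```

```bash
python3 -m handwheel '[[0.181,-0.0783,0,0],[0.181,-0.0783,0.05,0],[0.181,-0.0783,0.15,0],[0.181,-0.0783,0.25,0],[0.181,-0.0783,0.35,0],[0.181,-0.0783,0.45,0],[0.181,-0.0783,0.48,0],[0.181,-0.0783,0.48,0],[0.181,-0.0783,0.48,0],[0.181,-0.0783,0.48,0]]' 60 >/dev/null; python3 go.py -0.0507 0.0537 0.109; python3 -m handwheel '[[0,0,0,0],[0,0,0,0],[0,0,0,0],[0,0,0,0],[0,0,0,0],[0,0,0,0],[0,0,0,0],[0,0,0,0],[0,0,0,0],[0,0,0,0]]' 0 50 >/dev/null; python3 go.py -0.0507 0.0537 0.109
```

```text
shift [0.0061 0.0034 0.0095] turn 0.0 t 22.7
pos vise [np.float64(-0.0517), np.float64(0.0519), np.float64(0.1119)] F vise [np.float64(0.8), np.float64(0.0), np.float64(-0.4)] w 0.0524 g 0.0 tilt [ 0.003 -0.001 -1.   ]
shift [0.0021 0.0006 0.0064] turn -0.0 t 23.5333
pos vise [np.float64(-0.0509), np.float64(0.0531), np.float64(0.1109)] F vise [np.float64(1.8), np.float64(0.2), np.float64(3.6)] w 0.0175 g 50.0 tilt [ 0.  0. -1.]
```

```bash
python3 -m handwheel '[[-0.0062,0,-0.0117,0],[-0.0114,0,-0.0202,0],[-0.017,0,-0.0285,0],[-0.023,0,-0.0365,0],[-0.023,0,-0.0365,0],[-0.023,0,-0.0365,0]]'  >/dev/null; python3 go.py -0.0507 0.0467 0.1198
```

```text
shift [-0.0005  0.0009  0.0037] turn 0.0 t 24.0333
pos vise [np.float64(-0.051), np.float64(0.0469), np.float64(0.1209)] F vise [np.float64(-3.1), np.float64(-0.3), np.float64(-14.0)] w 0.0174 g 50.0 tilt [-0.002 -0.    -1.   ]
```

```bash
python3 -m handwheel '[[0,0,0,0],[0,0,0,0],[0,0,0,0]]'  >/dev/null; python3 go.py -0.0507 0.0467 0.1198; python3 -m handwheel '[[-0.0032,0,-0.0038,0],[-0.0064,0,-0.0076,0],[-0.0064,0,-0.0076,0],[-0.0064,0,-0.0076,0]]'  >/dev/null; python3 go.py -0.0507 0.0447 0.122
```

```text
shift [0.0006 0.0009 0.0051] turn -0.0 t 24.2833
pos vise [np.float64(-0.051), np.float64(0.0465), np.float64(0.1213)] F vise [np.float64(-3.0), np.float64(-0.7), np.float64(-14.8)] w 0.0175 g 50.0 tilt [-0.001  0.    -1.   ]
shift [0.0018 0.0013 0.0069] turn 0.0 t 24.6167
pos vise [np.float64(-0.0511), np.float64(0.0442), np.float64(0.1241)] F vise [np.float64(-2.7), np.float64(-0.3), np.float64(-14.0)] w 0.0173 g 50.0 tilt [ 0. -0. -1.]
```

```bash
python3 -m handwheel '[[-0.0034,0,-0.0037,0],[-0.0068,0,-0.0074,0],[-0.0068,0,-0.0074,0],[-0.0068,0,-0.0074,0]]'  >/dev/null; python3 go.py -0.0507 0.0427 0.1242;python3 - <<'E'
from h import *
for i in range(3):
    vision.camera('side'); o=robot.get_obs(); print(np.round(o['ft_force'],1),np.round(o['moment'],2))
E
```

```text
shift [0.0019 0.0016 0.007 ] turn 0.0 t 24.95
pos vise [np.float64(-0.0512), np.float64(0.0421), np.float64(0.1263)] F vise [np.float64(-3.8), np.float64(-0.7), np.float64(-14.4)] w 0.0171 g 50.0 tilt [ 0. -0. -1.]
[  1.2  -3.6 -14.1] [-0.67  0.05  0.02]
[  2.   -3.3 -14.6] [-0.71  0.01  0.03]
[  2.6  -4.1 -14.1] [-0.68  0.01  0.01]
```

```bash
cat > ms.py <<'E'
from fit import *
p=np.load('p.npy'); f,_,_=model(p); q0=np.load('q.npy')
import sys
ex=[int(k) for k in sys.argv[1]]
C=[vision.camera(n) for n in ('scene','side')]
def sc(a,off,c,g):
    s=[]
    for k in range(4):
        if k in ex: continue
        b=f(-.115+q0[0],q0[2]-.06*np.sin(a+k*np.pi/2),.102+.06*np.cos(a+k*np.pi/2))
        v=proj(c,b)+off; s.append(g[int(round(v[0]*4+1.5)),int(round(v[1]*4+1.5))])
    return sum(s)
for c,n in zip(C,('scene','side')):
    g=cv2.cvtColor(c['frame'],cv2.COLOR_RGB2GRAY).astype(np.float32)
    g=cv2.resize(g,None,fx=4,fy=4,interpolation=cv2.INTER_CUBIC)
    k=np.zeros((49,49),np.float32); yy,xx=np.mgrid[-24:25,-24:25]; d=np.hypot(yy,xx); k[d<11]=-1/(d<11).sum(); k[(d>16)&(d<22)]=1/((d>16)&(d<22)).sum()
    h=cv2.filter2D(np.minimum(g,80),-1,k)
    L=[(sc(a,np.array([i,j]),c,h),a,i,j) for a in np.arange(float(sys.argv[2]),float(sys.argv[3]),.03) for i in (-1,-.5,0,.5,1,1.5,2) for j in (-1,-.5,0,.5,1)]
    print(n,*[np.round(l,2).tolist() for l in sorted(L)[::-1][:4]])
E
python3 ms.py 2 1.7 3.2
```

```text
scene [129.44, 2.36, 0.5, -0.5] [127.77, 2.36, 1.0, -0.5] [126.82, 2.36, 0.5, -1.0] [124.51, 2.36, 1.0, -1.0]
side [111.85, 2.36, 1.0, 1.0] [108.45, 2.36, 1.5, 1.0] [106.84, 2.36, 1.0, 0.5] [106.53, 2.39, 1.0, 1.0]
```

```bash
python3 -m handwheel '[[-0.0036,0,-0.0035,0],[-0.0072,0,-0.007,0],[-0.0109,0,-0.0103,0],[-0.0146,0,-0.0136,0],[-0.0185,0,-0.0168,0],[-0.0224,0,-0.0199,0],[-0.0224,0,-0.0199,0],[-0.0224,0,-0.0199,0]]'  >/dev/null; python3 go.py -0.0507 0.0363 0.1302; python3 ms.py 2 2.1 3.2; python3 go.py 0 0 0|tail -1
```

```text
shift [0.0005 0.0021 0.0051] turn 0.0001 t 25.8667
pos vise [np.float64(-0.0513), np.float64(0.0362), np.float64(0.1317)] F vise [np.float64(-6.2), np.float64(0.5), np.float64(-17.1)] w 0.0175 g 50.0 tilt [-0.001 -0.001 -1.   ]
scene [141.93, 2.46, 1.0, -0.5] [139.14, 2.46, 0.5, -0.5] [139.12, 2.49, 1.0, -0.5] [135.91, 2.46, 1.0, -1.0]
side [123.41, 2.49, 1.0, 1.0] [121.84, 2.49, 1.0, 0.5] [120.77, 2.49, 1.5, 1.0] [120.57, 2.46, 1.5, 0.5]
pos vise [np.float64(-0.0513), np.float64(0.0362), np.float64(0.1317)] F vise [np.float64(-5.5), np.float64(-0.0), np.float64(-17.3)] w 0.0176 g 50.0 tilt [-0.001 -0.001 -1.   ]
```

```bash
cat > tq.py <<'E'
from fit import *
import sys
p=np.load('p.npy'); f,_,_=model(p); V=np.array([[np.cos(p[2]),np.sin(p[2]),0],[-np.sin(p[2]),np.cos(p[2]),0],[0,0,1]])
F=[];M=[]
for i in range(8):
    vision.camera('side'); T,o=pose(); F.append(V@o['ft_force']); M.append(V@o['moment'])
F=np.array(F);M=np.array(M); Fm,Mm=F.mean(0),M.mean(0); t=V@(T[:3,3]-f(0,0,.102))
print('F',Fm.round(2),'sd',F.std(0).round(2),'M',Mm.round(3),'sd',M.std(0).round(3),'tcp rel axis',t.round(4),'time',o['time'])
for L in (0,.12,.15,.17,.19): # sensor L above TCP
    print(L,'torque about screw',round(Mm[0]+t[1]*Fm[2]-(t[2]+L)*Fm[1],3),'My resid',round(Mm[1]+L*Fm[0],3))
E
python3 tq.py
```

```text
F [ -5.48   0.81 -17.26] sd [0.34 0.67 0.33] M [0.303 0.952 0.023] sd [0.035 0.016 0.02 ] tcp rel axis [-0.0513  0.0362  0.0297] time 26.3667
0 torque about screw -0.345 My resid 0.952
0.12 torque about screw -0.443 My resid 0.294
0.15 torque about screw -0.467 My resid 0.129
0.17 torque about screw -0.484 My resid 0.019
0.19 torque about screw -0.5 My resid -0.09
```

```bash
python3 -m handwheel '[[-0.004,0,-0.003,0],[-0.0081,0,-0.0058,0],[-0.0123,0,-0.0086,0],[-0.0165,0,-0.0113,0],[-0.0165,0,-0.0113,0]]'  >/dev/null; python3 tq.py; python3 ms.py 2 2.1 3.2
```

```text
F [ -7.08   2.1  -17.8 ] sd [0.31 0.47 0.6 ] M [0.522 1.118 0.006] sd [0.016 0.03  0.031] tcp rel axis [-0.0514  0.0321  0.0327] time 27.1833
0 torque about screw -0.118 My resid 1.118
0.12 torque about screw -0.37 My resid 0.269
0.15 torque about screw -0.433 My resid 0.056
0.17 torque about screw -0.475 My resid -0.085
0.19 torque about screw -0.517 My resid -0.227
scene [133.2, 2.55, 1.0, -0.5] [129.47, 2.52, 1.0, -0.5] [128.05, 2.55, 0.5, -0.5] [127.94, 2.52, 0.5, -0.5]
side [124.24, 2.55, 1.5, 1.0] [123.63, 2.58, 1.0, 1.0] [123.6, 2.55, 1.0, 0.5] [123.52, 2.55, 1.0, 1.0]
```

```bash
python3 -m handwheel '[[-0.0043,0,-0.0025,0],[-0.0087,0,-0.005,0],[-0.0131,0,-0.0073,0],[-0.0175,0,-0.0096,0],[-0.0221,0,-0.0117,0],[-0.0267,0,-0.0137,0],[-0.0267,0,-0.0137,0]]'  >/dev/null; python3 tq.py; python3 ms.py 2 2.1 3.2
```

```text
F [ -8.27   4.74 -17.05] sd [0.25 0.46 0.45] M [1.012 1.414 0.058] sd [0.023 0.031 0.037] tcp rel axis [-0.0516  0.0258  0.0365] time 28.2667
0 torque about screw 0.399 My resid 1.414
0.12 torque about screw -0.17 My resid 0.422
0.15 torque about screw -0.312 My resid 0.174
0.17 torque about screw -0.407 My resid 0.009
0.19 torque about screw -0.502 My resid -0.157
scene [132.46, 2.64, 1.0, -0.5] [131.98, 2.67, 1.0, -0.5] [131.81, 2.64, 1.0, -1.0] [131.11, 2.67, 1.0, -1.0]
side [143.69, 2.67, 1.0, 1.0] [141.63, 2.67, 1.5, 1.0] [141.56, 2.67, 1.0, 0.5] [140.39, 2.7, 1.0, 1.0]
```

```bash
python3 -m handwheel '[[0,0,0,0],[0,0,0,0],[0,0,0,0],[0,0,0,0],[0,0,-0.05,0],[0,0,-0.1,0],[0,0,-0.16,0],[0.1,0,-0.16,0],[0.1,0,-0.16,0],[0.1,0,-0.16,0],[0.1,0,-0.16,0]]' 55; python3 go.py -0.051 0.055 0.137;  python3 ms.py 9 2.1 3.2;python3 go.py -0.051 0.055 0.137
```

```text
time: 29.28
position: [0.5213, -0.0412, 0.1886]
tool_rot: [-0.136, 0.991, -0.0, 0.001]
ft_force: [-0.0, -0.3, -0.4]
grip_width: 0.0478
grip_force: 0.0
shift [0.0119 0.0002 0.172 ] turn -0.0 t 29.2833
pos vise [np.float64(-0.051), np.float64(0.0516), np.float64(0.1886)] F vise [np.float64(-0.3), np.float64(0.1), np.float64(-0.4)] w 0.0478 g 0.0 tilt [ 0.003 -0.    -1.   ]
scene [227.73, 2.64, 1.0, -0.5] [226.75, 2.64, 1.0, -1.0] [224.76, 2.64, 0.5, -0.5] [223.29, 2.61, 1.0, -0.5]
side [192.96, 2.67, 1.0, 0.5] [192.32, 2.67, 1.0, 1.0] [192.09, 2.64, 1.0, 0.5] [189.29, 2.67, 1.5, 1.0]
shift [0.012  0.0007 0.1701] turn 0.0 t 29.3833
pos vise [np.float64(-0.0512), np.float64(0.0515), np.float64(0.188)] F vise [np.float64(-0.2), np.float64(0.3), np.float64(0.1)] w 0.0479 g 0.0 tilt [ 0.002 -0.    -1.   ]
```

```bash
python3 -m handwheel '[[0.018,0,0,0],[0.018,0,0,0],[0.018,0,0,0],[0.018,0,0,0],[0.018,0,0,0],[0.018,0,0,0],[0.018,0,0,0],[0.018,0,0.04,0],[0.018,0,0.09,0],[0.018,0,0.13,0],[0.018,0,0.172,0],[0.018,0,0.172,0],[0.018,0,0.172,0]]' 0 20; python3 tq.py | head -1
```

```text
time: 30.47
position: [0.5147, -0.0428, 0.1356]
tool_rot: [-0.136, 0.991, 0.0, -0.001]
ft_force: [0.5, -0.6, 0.1]
grip_width: -0.0001
grip_force: 0.0
F [-0.   -0.26  0.13] sd [0.52 0.56 0.5 ] M [ 0.01  -0.05   0.004] sd [0.031 0.029 0.03 ] tcp rel axis [-0.0512  0.0577  0.0345] time 30.8667
```

```bash
python3 -m handwheel '[[-0.012,0,0,0],[-0.024,0,0,0],[-0.034,0,0,0],[-0.039,0,0,0],[-0.043,0,0,0],[-0.043,0,0,0]]'>/dev/null; python3 go.py 0 0 0|tail -1;python3 -m handwheel '[[-0.005,0,0,0],[-0.005,0,0,0]]'>/dev/null; python3 go.py 0 0 0|tail -1
```

```text
pos vise [np.float64(-0.0509), np.float64(0.0473), np.float64(0.1359)] F vise [np.float64(-1.5), np.float64(6.2), np.float64(4.2)] w 0.0004 g 3.1 tilt [-0.005 -0.001 -1.   ]
pos vise [np.float64(-0.0509), np.float64(0.0473), np.float64(0.1359)] F vise [np.float64(-3.0), np.float64(9.5), np.float64(5.5)] w 0.0004 g 4.6 tilt [-0.008 -0.002 -1.   ]
```

```bash
python3 -m handwheel '[[-0.005,0,0,0],[-0.005,0,0,0]]'>/dev/null; python3 go.py 0 0 0|tail -1;python3 -m handwheel '[[-0.005,0,0,0],[-0.005,0,0,0]]'>/dev/null; python3 go.py 0 0 0|tail -1
```

```text
pos vise [np.float64(-0.0509), np.float64(0.0472), np.float64(0.1359)] F vise [np.float64(-3.1), np.float64(12.3), np.float64(8.5)] w 0.0005 g 6.1 tilt [-0.011 -0.002 -1.   ]
pos vise [np.float64(-0.0508), np.float64(0.0472), np.float64(0.1359)] F vise [np.float64(-4.9), np.float64(15.0), np.float64(10.8)] w 0.0002 g 7.6 tilt [-0.014 -0.003 -1.   ]
```

```bash
python3 -m handwheel '[[-0.005,0,0,0],[-0.005,0,0,0]]'>/dev/null; python3 go.py 0 0 0|tail -1;python3 -m handwheel '[[-0.004,0,0,0],[-0.004,0,0,0]]'>/dev/null; python3 go.py 0 0 0|tail -1
```

```text
pos vise [np.float64(-0.0508), np.float64(0.0471), np.float64(0.1359)] F vise [np.float64(-4.6), np.float64(18.5), np.float64(12.4)] w 0.0003 g 9.1 tilt [-0.017 -0.004 -1.   ]
pos vise [np.float64(-0.0508), np.float64(0.0471), np.float64(0.1359)] F vise [np.float64(-6.5), np.float64(21.0), np.float64(14.9)] w 0.0004 g 10.3 tilt [-0.02  -0.004 -1.   ]
```

```bash
python3 tq.py; python3 ms.py 9 2.1 3.2
```

```text
F [-5.98 20.55 14.63] sd [0.55 0.36 0.42] M [ 3.553  1.045 -0.078] sd [0.032 0.021 0.03 ] tcp rel axis [-0.0508  0.0471  0.0339] time 32.6
0 torque about screw 3.545 My resid 1.045
0.12 torque about screw 1.078 My resid 0.328
0.15 torque about screw 0.462 My resid 0.148
0.17 torque about screw 0.051 My resid 0.029
0.19 torque about screw -0.36 My resid -0.091
scene [183.31, 2.64, 1.0, -0.5] [180.68, 2.67, 1.0, -0.5] [180.55, 2.64, 0.5, -0.5] [179.77, 2.64, 1.0, -1.0]
side [144.94, 2.64, 1.5, 0.5] [144.11, 2.67, 1.5, 1.0] [143.42, 2.64, 1.5, 1.0] [142.0, 2.64, 2.0, 0.5]
```

```bash
python3 -m handwheel '[[0.05,0,0,0],[0.06,0,0,0],[0.06,0,-0.08,0],[0.06,0,-0.16,0],[0.02,0,-0.16,0],[-0.03,0,-0.16,0],[-0.03,0,-0.16,0],[-0.03,0,-0.16,0],[-0.03,0,-0.16,0],[-0.03,0,-0.16,0],[-0.03,0,-0.16,0],[-0.03,0,-0.16,0]]' 55 >/dev/null; python3 go.py -0.051 0.0278 0.137
```

```text
shift [-0.0056 -0.0005  0.1559] turn -0.0 t 33.7
pos vise [np.float64(-0.0509), np.float64(0.0294), np.float64(0.1838)] F vise [np.float64(-0.3), np.float64(0.2), np.float64(0.3)] w 0.0474 g 0.0 tilt [-0.001  0.    -1.   ]
```

```bash
python3 -m handwheel '[[-0.0056,0,0.05,0],[-0.0056,0,0.1,0],[-0.0056,0,0.156,0],[-0.0056,0,0.156,0],[-0.0056,0,0.156,0],[-0.0056,0,0.156,0]]' 55 >/dev/null; python3 go.py -0.051 0.0278 0.137; python3 -m handwheel '[[0,0,0,0],[0,0,0,0],[0,0,0,0],[0,0,0,0],[0,0,0,0],[0,0,0,0],[0,0,0,0],[0,0,0,0],[0,0,0,0],[0,0,0,0]]' 0 45 >/dev/null; python3 tq.py; python3 go.py 0 0 0 |tail -1;  python3 ms.py 2 2.1 3.2
```

```text
shift [0.003  0.0011 0.0027] turn -0.0 t 34.2
pos vise [np.float64(-0.0513), np.float64(0.0269), np.float64(0.1378)] F vise [np.float64(0.7), np.float64(-0.6), np.float64(0.8)] w 0.0476 g 0.0 tilt [ 0.001 -0.    -1.   ]
F [-4.29  1.55  3.32] sd [0.47 0.54 0.59] M [ 0.32   0.773 -0.014] sd [0.031 0.085 0.038] tcp rel axis [-0.0517  0.027   0.0355] time 35.4333
0 torque about screw 0.355 My resid 0.773
0.12 torque about screw 0.169 My resid 0.259
0.15 torque about screw 0.123 My resid 0.13
0.17 torque about screw 0.092 My resid 0.044
0.19 torque about screw 0.061 My resid -0.042
pos vise [np.float64(-0.0517), np.float64(0.027), np.float64(0.1375)] F vise [np.float64(-4.2), np.float64(2.0), np.float64(3.7)] w 0.0175 g 45.0 tilt [ 0.001 -0.001 -1.   ]
scene [131.8, 2.64, 1.0, -0.5] [131.39, 2.64, 1.0, -1.0] [131.17, 2.67, 1.0, -0.5] [130.74, 2.67, 1.0, -1.0]
side [141.42, 2.67, 1.0, 1.0] [140.16, 2.67, 1.5, 1.0] [139.58, 2.67, 1.0, 0.5] [139.32, 2.7, 1.0, 1.0]
```

```bash
for i in 1; do python3 -m handwheel '[[-0.003,0,-0.0016,0],[-0.006,0,-0.0032,0],[-0.006,0,-0.0032,0]]' >/dev/null; python3 go.py 0 0 0 |tail -1; done; python3 -m handwheel '[[-0.003,0,-0.0016,0],[-0.003,0,-0.0016,0]]' >/dev/null; python3 go.py 0 0 0 |tail -1;python3 -m handwheel '[[-0.003,0,-0.0016,0],[-0.003,0,-0.0016,0]]' >/dev/null; python3 go.py 0 0 0 |tail -1
```

```text
pos vise [np.float64(-0.0517), np.float64(0.0271), np.float64(0.1376)] F vise [np.float64(-6.6), np.float64(4.0), np.float64(2.0)] w 0.0175 g 45.0 tilt [-0.003 -0.002 -1.   ]
pos vise [np.float64(-0.0516), np.float64(0.0271), np.float64(0.1376)] F vise [np.float64(-8.1), np.float64(5.6), np.float64(-0.2)] w 0.0174 g 45.0 tilt [-0.006 -0.002 -1.   ]
pos vise [np.float64(-0.0516), np.float64(0.0271), np.float64(0.1376)] F vise [np.float64(-8.0), np.float64(6.6), np.float64(-3.3)] w 0.0175 g 45.0 tilt [-0.008 -0.002 -1.   ]
```

```bash
python3 -m handwheel '[[-0.002,0,-0.001,0],[-0.002,0,-0.001,0]]' >/dev/null; python3 go.py 0 0 0 |tail -1; python3 -m handwheel '[[-0.002,0,-0.001,0],[-0.002,0,-0.001,0]]' >/dev/null; python3 go.py 0 0 0 |tail -1;python3 -m handwheel '[[-0.002,0,-0.001,0],[-0.002,0,-0.001,0]]' >/dev/null; python3 go.py 0 0 0 |tail -1
```

```text
pos vise [np.float64(-0.0516), np.float64(0.0271), np.float64(0.1376)] F vise [np.float64(-8.5), np.float64(6.1), np.float64(-3.2)] w 0.0174 g 45.0 tilt [-0.009 -0.003 -1.   ]
pos vise [np.float64(-0.0515), np.float64(0.027), np.float64(0.1377)] F vise [np.float64(-9.1), np.float64(8.8), np.float64(-3.1)] w 0.018 g 45.0 tilt [-0.01  -0.003 -1.   ]
pos vise [np.float64(-0.0515), np.float64(0.0267), np.float64(0.1378)] F vise [np.float64(-9.8), np.float64(8.5), np.float64(-3.4)] w 0.0174 g 45.0 tilt [-0.011 -0.003 -1.   ]
```

```bash
python3 -m handwheel '[[-0.003,0,-0.0015,0],[-0.006,0,-0.003,0],[-0.009,0,-0.0044,0],[-0.012,0,-0.0058,0],[-0.015,0,-0.0071,0],[-0.015,0,-0.0071,0]]' >/dev/null; python3 go.py 0 0 0 |tail -1; python3 tq.py|head -1; python3 ms.py 2 2.1 3.2
```

```text
pos vise [np.float64(-0.0516), np.float64(0.0233), np.float64(0.1395)] F vise [np.float64(-10.6), np.float64(9.7), np.float64(-4.0)] w 0.017 g 45.0 tilt [-0.013 -0.003 -1.   ]
F [-10.73  10.08  -4.82] sd [0.37 0.51 0.33] M [1.78  1.83  0.026] sd [0.029 0.037 0.018] tcp rel axis [-0.0516  0.0233  0.0375] time 37.5167
scene [125.46, 2.7, 1.0, -1.0] [124.89, 2.73, 1.0, -0.5] [124.42, 2.73, 1.0, -1.0] [123.89, 2.73, 1.5, -1.0]
side [138.63, 2.73, 1.0, 1.0] [136.5, 2.73, 1.5, 1.0] [136.13, 2.73, 1.0, 0.5] [133.43, 2.73, 1.5, 0.5]
```

```bash
python3 -m handwheel '[[0.005,0,0.0025,0],[0.01,0,0.004,0],[0.01,0,0.004,0]]' >/dev/null; python3 -m handwheel '[[0,0,0,0],[0,0,0,0],[0,0,0,0],[0,0,0,0],[0,0,0,0],[0,0,-0.06,0],[0,0,-0.15,0],[0,0,-0.25,0],[0,0.1,-0.4,0],[0,0.2,-0.4,0],[0,0.25,-0.4,0],[0,0.25,-0.4,0],[0,0.25,-0.4,0]]' 60; python3 ms.py 9 2.1 3.2; python3 - <<'E'
from h import *
T,o=pose(); w=save('wrist','wf.png')['frame'][60:270,100:500,::-1]; s=save('scene','sf.png')['frame'][165:285,205:365,::-1]
z=np.zeros((600,800,3),np.uint8); z[:300,:571]=cv2.resize(w,(571,300),interpolation=cv2.INTER_CUBIC); z[300:,:400]=cv2.resize(s,(400,300),interpolation=cv2.INTER_CUBIC)
d=save('side','df.png')['frame'][150:270,230:390,::-1]; z[300:,400:]=cv2.resize(d,(400,300),interpolation=cv2.INTER_CUBIC)
cv2.imwrite('pics/f.png',cv2.convertScaleAbs(z,alpha=1.3,beta=10))
E
```

```text
time: 38.95
position: [0.5309, 0.0404, 0.2612]
tool_rot: [-0.137, 0.991, -0.0, 0.0]
ft_force: [0.5, -0.6, -0.8]
grip_width: 0.0523
grip_force: 0.0
scene [224.69, 2.7, 1.0, -0.5] [222.63, 2.7, 0.5, -0.5] [222.48, 2.7, 1.0, -1.0] [221.2, 2.73, 1.0, -0.5]
side [153.52, 2.73, 1.0, 1.0] [153.06, 2.73, 1.0, 0.5] [150.68, 2.73, 1.5, 1.0] [149.11, 2.73, 1.5, 0.5]
```

View pics/f.png

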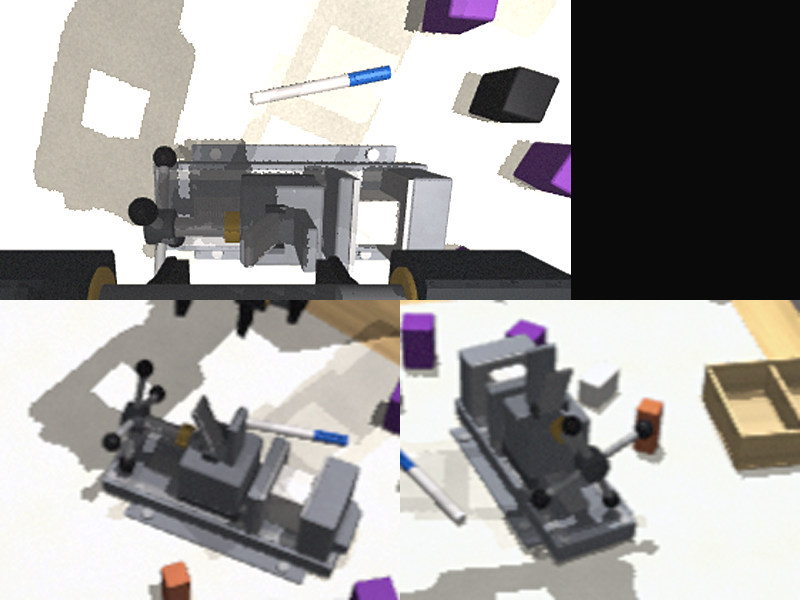

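The picture shows the stone square between both jaws (wrist view, about row 218, column 378). The lever leans home, the bystanders are where they were, and the arm is clear.

```bash
python3 -c "from rig import job; print(job.hand_in())"
```

```text
the job is handed in; nothing more can be done
None
```

The job is handed in at about 39 s of the 72 s; no verdict came back. The stone is clamped square with the lever home and the arm clear, at roughly 100–130 N by my estimate from the turning force (not measured directly).

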